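Clear the snack carousel into the tray

TASK

Empty the covered snack carousel: turn it by its knob, place by place, until each wedge-shaped container stands in the opening, lift it out and pack it in the wooden tray, with all containers standing flat in one row across the tray, close side by side and alternately head to tail (narrow end beside wide end). Then turn the carousel to the catch where its wooden shutter closes the opening again. Leave the other things on the worktop alone.

Things in the scene. Friction and masses are not known exactly. Their poses are not given: they have to be found in the camera images.
- carousel: Fixed base of a round snack carousel, 320 mm across. Origin: on its vertical turning axis, at worktop height; -x points out through the middle of its one opening. A fixed clear cover (side wall at radius 157 to 160 mm; top plate at height 94 to 97 mm, radius 18 to 160 mm) shuts it all round except 36 degrees either side of -x, where it is open above and outside.
- turntable (a joint): Turntable angle, rad, positive anticlockwise from above, no end stops; near 0 at the start (shutter at the opening). A catch draws it to each fifth of a turn (1.2566 rad), with 0.12 N m at most: let go within 0.4 rad of a catch, it swings there by itself. Of its five places one has the shutter, the four others, 72, 144, 216, 288 degrees anticlockwise from it, hold a container each.
- knob (a point): Centre of the wooden knob on the turning axis, 118 mm above the worktop. It turns with the turntable; its axes are the turntable's (at joint 0 those of the carousel). Square, 34 x 34 mm, sides across its x and y axes, from 101 to 135 mm high (4 mm above the cover's top). To be gripped on two opposite sides from above.
- opening (a point): Where a container's place is centred when it is at the opening: on the turntable floor (18 mm above the worktop), 98 mm from the axis; fixed. Containers stand with their narrow end to the axis. Ribs 5 mm high lie between the places.
- shutter (a point): Middle of the wooden curved shutter wall on the rim of the turntable, 150 mm from the axis, 55 mm above the worktop; it spans 36 degrees either side, with a wooden plate over its place, and turns with the turntable. At joint 0 it closes the opening.
- tray: Loose open wooden tray, 200 x 90 x 28 mm outside, 0.7 kg, walls and floor 5 mm thick, so 190 x 80 mm inside. Origin at the centre of its underside; x along the long side, z up. Four containers just fit across it in one row if they alternate head to tail (about 42.5 mm from handle to handle).
- wedge_1_grip (a point): Container, if present; at first 72 deg anticlockwise from the shutter. From above a wedge 70 mm long, 52 mm wide at one end, 28 at the other, 42 mm high, white, wooden lid, 0.16 kg; sides draw in 3 mm to the foot. A ridge handle 38 mm long (x), 12 thick (y), 28 high stands on mid-lid. This point: centre of the ridge, 56 mm above the underside, mid-outline; x to the narrow end, z up.
- wedge_1_tip (a point): Middle of the narrow end of container 1, at lid height (35 mm along x from the handle centre, 14 mm below it).
- wedge_2_grip (a point): Container, if present; at first 144 deg anticlockwise from the shutter. From above a wedge 70 mm long, 52 mm wide at one end, 28 at the other, 42 mm high, white, wooden lid, 0.16 kg; sides draw in 3 mm to the foot. A ridge handle 38 mm long (x), 12 thick (y), 28 high stands on mid-lid. This point: centre of the ridge, 56 mm above the underside, mid-outline; x to the narrow end, z up.
- wedge_2_tip (a point): Middle of the narrow end of container 2, at lid height (35 mm along x from the handle centre, 14 mm below it).
- wedge_3_grip (a point): Container, if present; at first 216 deg anticlockwise from the shutter. From above a wedge 70 mm long, 52 mm wide at one end, 28 at the other, 42 mm high, white, wooden lid, 0.16 kg; sides draw in 3 mm to the foot. A ridge handle 38 mm long (x), 12 thick (y), 28 high stands on mid-lid. This point: centre of the ridge, 56 mm above the underside, mid-outline; x to the narrow end, z up.
- wedge_3_tip (a point): Middle of the narrow end of container 3, at lid height (35 mm along x from the handle centre, 14 mm below it).
- wedge_4_grip (a point): Container, if present; at first 288 deg anticlockwise from the shutter. From above a wedge 70 mm long, 52 mm wide at one end, 28 at the other, 42 mm high, white, wooden lid, 0.16 kg; sides draw in 3 mm to the foot. A ridge handle 38 mm long (x), 12 thick (y), 28 high stands on mid-lid. This point: centre of the ridge, 56 mm above the underside, mid-outline; x to the narrow end, z up.
- wedge_4_tip (a point): Middle of the narrow end of container 4, at lid height (35 mm along x from the handle centre, 14 mm below it).
- jar_mid (a point): Bystander, loose: jar with a red lid, 65 mm across, 100 mm high, point half-way up. To be left alone.
- lemon_mid (a point): Bystander, loose: lemon, 71 x 53 x 51 mm, point half-way up. To be left alone.
- mug_mid (a point): Bystander, loose: grey mug, 81 x 120 x 94 mm, point half-way up. To be left alone.
- garlic_mid (a point): Bystander, loose: garlic bulb, 60 mm, point half-way up. To be left alone.

How it is judged:
By the outcome, as a careful person would: the job done as asked, in the order asked, and still so for the second after the job is handed in, with the robot touching nothing.
Of wedge_1, wedge_2, wedge_3, wedge_4 only 3 to 4 are there at a start; the rules pass over those that are not, and their reading is None.
At some moment in a run one of tray may be knocked a few centimetres aside while the robot is not near it.
Once in a run the grip may slacken for a moment while it holds something.
It also fails if it takes over 210 s, if anything falls off the work surface, if the arm or the gripper's body presses on something with over 40 N, if the wrist force passes 120 N, or if a joint passes its speed limit or range.

ROBOT

A 7-joint arm with a two-finger parallel gripper is mounted at the origin on a cart in front of the work surface, level with it; the furniture and walls round the work are solid. World frame = base frame: x ahead of the robot, y to its left, z up, the work surface at z = 0. Lengths are in m, angles in degrees, forces in N, time in s.
With the tool pointing down it reaches from about 0.425 to 0.875 m from the base axis. Payload 4.7 kg.
Tool frame: the origin (TCP) lies between the finger pads; the fingertips stand 11 mm ahead of it and the grasp point (between the pads) lies 8 mm behind it (env.tcp_to_tips is the distance from the TCP to the fingertips, in m); z points along the fingers, y is the line along which they close (so a half turn about z gives the same grasp; the last joint's range is limited). The gripper opens to 87 mm and grips with 3 to 60 N. Pads are 19 mm wide; open, the fingers measure 117 mm over their backs; the gripper's body (75 mm by 190 mm) begins 51 mm behind the grasp point.
Start: joints at [-74.536, 18.392, -4.016, 83.108, 1.295, 78.541, -3.26], TCP at [0.164, 0.629, 0.234] pointing down, gripper open.
Joint ranges: [-163.93, 163.93], [-17.29, 119.83], [-79.2, 71.16], [3.27, 140.29], [-89.18, 269.18], [5.43, 117.66], [-154.24, 154.24]. Speed limits (degrees/s): [147.25, 147.25, 180, 180, 180, 180, 180].

INTERFACE

Orientations are given as [roll, pitch, yaw] about the fixed x, y, z axes, in that order (R = Rz(yaw) Ry(pitch) Rx(roll)).
In Python, from cell import env, viewer gives the robot as it stands.
- The arm moves only by the tool step_arm, never from a script. Its arguments are lists of equal length, an entry for each row: "delta_pos": the shift along the tool's x, y, z in units of 0.2 m (1.0 is 0.2 m), a list of three; "rot": the turn, a rotation vector about the tool's x, y, z in units of 1.5 rad (1.0 is 1.5 rad), a list of three; "gripper": the gripper command: -1 is shut, 1 is fully open, values between are in proportion. A call has 1 to 20 rows; each row is the pose to reach, as a shift and turn from the pose commanded when the call began, along the tool's axes at that moment; what a row does not reach only later rows make up. A row lasts 1/8 s, in which the tool goes at most 62.5 mm and 10.7 degrees, less where a joint would pass 70% of its speed; a pose out of reach is approached as far as the arm can. A call with a number of a shift or a turn outside -1 to 1 is refused whole. A call with a gripper value outside its range is refused whole. The fingers move at their own pace and stop on an object; "squeeze" is the grip in N (left out, the last holds). Time passes only in rows, so rows that repeat a pose let the fingers close. It gives the time, the measured TCP pose, the force, the opening and the grip force at its end, in the units of the state.
- env.get_obs(): the state, without advancing time (a new reading comes with each control period).
- viewer.read_camera(name): name is "scene" or "top" or "wrist"; returns a dict with "img" (384x512x3 uint8, red, green, blue), "fx", "fy", "cx", "cy" (pixels), "pose" (4x4, takes a point from camera to world coordinates). Camera axes: x right, y down, z forward; pixel columns grow to the right and rows downward; lengths in m; the calibration is good to about 2 mm. A picture is of the moment at which its call begins. There is no depth.
- env.sign_off(): hands the job in; it is judged then, once.
The state is a dict: "time_s": time; "qpos": joint angles; "joint_velocities": joint speeds; "effort": joint torques, N m; "tool_pos": TCP position; "tool_rot": TCP orientation; "force": force on the tool from outside, world axes, zero at the start; "wrist_torque": the same for the moment, N m; "grip_width": finger opening in m; "grasp_force": force on a finger pad.
Only numpy, scipy, OpenCV 4.12 (cv2) and the standard library are available. Lean on these libraries where they do the work, as an engineer would, in place of code of your own. Each camera call takes 0.05 s, during which the arm holds its last target. There are 200 camera calls.

## Working session

There is one attempt and no reset: what is moved stays moved. The work goes in short steps, Python scripts to look and compute and a tool call to move; the robot and the scene stay as the last step left them, time stands still between calls to the robot, and variables do not carry over. Pictures are saved under pics/ and viewed, at most 14 in all, crops included, and the job is handed in when it is done.

Besides the shell and the picture viewer there is one more tool, called after "Call:" by a JSON object that holds its "method" and its "body". step_arm: Moves the arm, as the interface text tells. Shifts and turns lie within -1 to 1; 1 stands for 0.2 m of shift or 1.5 rad of turn. Its arguments: {"type":"object","properties":{"delta_pos":{"type":"array"},"rot":{"type":"array"},"gripper":{"type":"array"},"squeeze":{"type":"number"}},"required":["delta_pos","rot","gripper"]}

```bash
ls; mkdir -p pics; python3 - <<'E'
from cell import env, viewer
import cv2, numpy as np
o=env.get_obs(); print(o['time_s'],o['tool_pos'],o['tool_rot'],o['grip_width'])
ims=[]
for n in ("scene","top"):
    c=viewer.read_camera(n); ims.append(c['img'][:,:,::-1]); print(n,c['fx'],c['fy'],c['cx'],c['cy'],c['pose'].round(4).tolist())
    cv2.imwrite(f'pics/{n}0.png',cv2.resize(ims[-1],(800,600),interpolation=cv2.INTER_CUBIC))
E
```

```text
pics
0.0 [0.16433839 0.62831654 0.23244854] [-1.79888811e+02  3.49696526e-03  1.65348969e+02] 0.0872199553943517
scene 491.9679610453663 491.9679610453663 258.5487400548263 187.5221089375658 [[0.6037, -0.5211, 0.6034, -0.468], [-0.7972, -0.3844, 0.4656, -0.7738], [-0.0106, -0.762, -0.6475, 1.1782], [0.0, 0.0, 0.0, 1.0]]
top 471.04914060305856 471.04914060305856 251.41808951167698 183.7380547410701 [[0.0031, -0.9851, 0.172, 0.287], [-0.9999, -0.0052, -0.0114, 0.021], [0.0121, -0.172, -0.985, 1.503], [0.0, 0.0, 0.0, 1.0]]
```

View pics/top0.png

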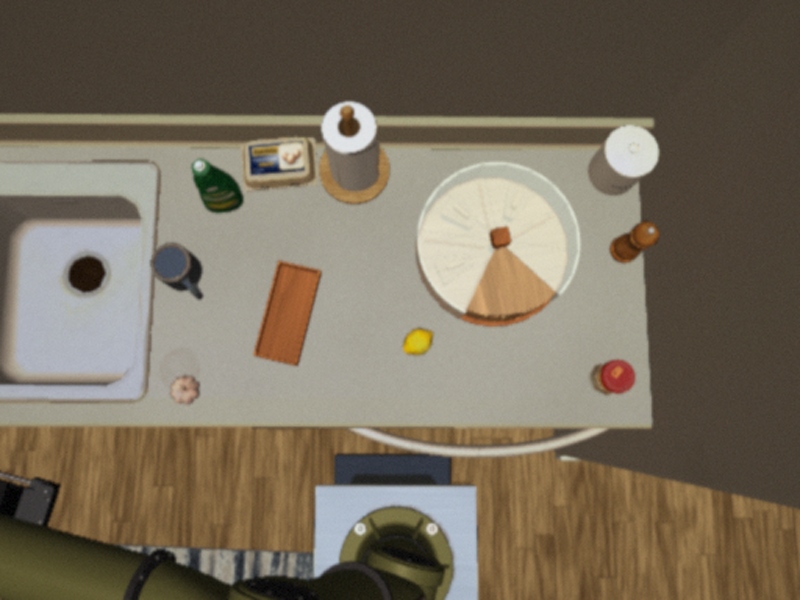

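View pics/scene0.png

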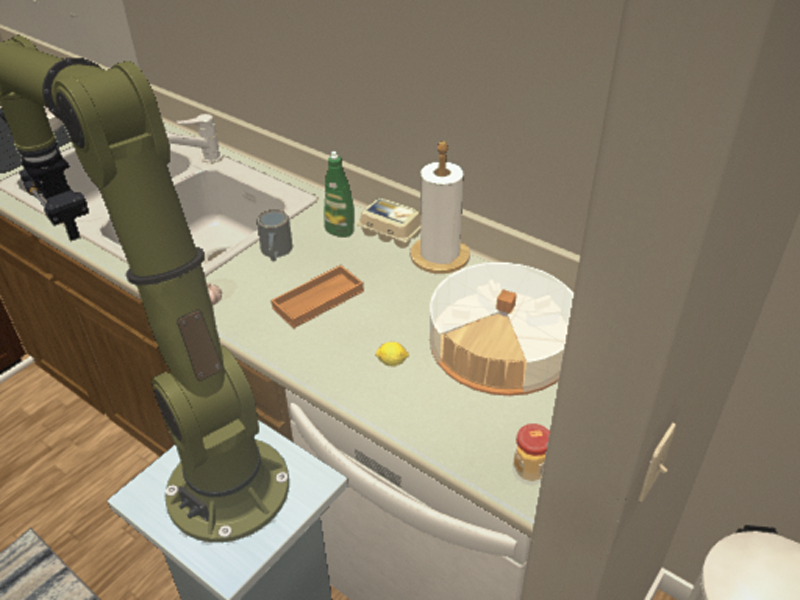

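The top view shows the tray at about (288,313), the knob at (501,237), the shutter towards the robot, and the lemon at (418,342). The arm is clear of the work area. I'll take enlarged crops next.

```bash
cat > h.py <<'E'
from cell import env, viewer
import cv2, numpy as np
from scipy.spatial.transform import Rotation as R
def ray(c,u,v,z):
    P=np.array(c['pose']); d=P[:3,:3]@np.array([(u-c['cx'])/c['fx'],(v-c['cy'])/c['fy'],1]); o=P[:3,3]
    return (o+d*(z-o[2])/d[2])
def proj(c,p):
    P=np.array(c['pose']); q=P[:3,:3].T@(np.array(p)-P[:3,3]); return np.array([c['fx']*q[0]/q[2]+c['cx'],c['fy']*q[1]/q[2]+c['cy']])
def crop(c,u0,v0,w,h,s,name):
    cv2.imwrite('pics/'+name,cv2.resize(c['img'][v0:v0+h,u0:u0+w,::-1],None,fx=s,fy=s,interpolation=cv2.INTER_CUBIC))
def go(pos,yaw):
    """delta_pos, rot from present commanded pose (measured) to tool-down pose with yaw (deg)"""
    o=env.get_obs(); Rt=R.from_euler('xyz',o['tool_rot'],degrees=True)
    Rn=R.from_euler('xyz',[180,0,yaw],degrees=True)
    d=Rt.inv().apply(np.array(pos)-o['tool_pos'])/0.2; r=(Rt.inv()*Rn).as_rotvec()/1.5
    print('dpos',d.round(4).tolist(),'rot',r.round(4).tolist())
E
python3 - <<'E'
from h import *
c=viewer.read_camera('top')
crop(c,150,95,230,140,3.45,'top1.png')
s=1.5625
print('knob',ray(c,501/s,237/s,.135))
for p in [(280,262),(321,270),(297,365),(255,356)]: print('tray',ray(c,p[0]/s,p[1]/s,.028))
E
```

```text
knob [ 0.62424676 -0.20147336  0.135     ]
tray [0.59539142 0.23461504 0.028     ]
tray [0.57919869 0.15062243 0.028     ]
tray [0.38582768 0.19459178 0.028     ]
tray [0.40341159 0.27880877 0.028     ]
```

View pics/top1.png

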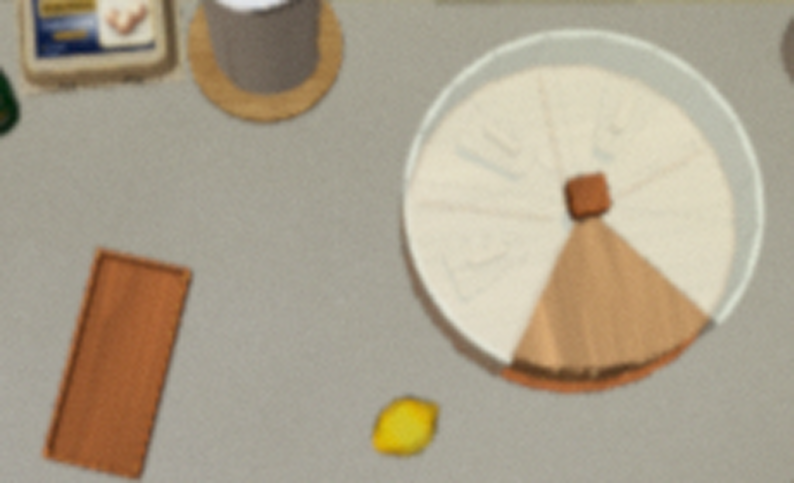

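The crop shows container ridges at (490,150), (610,130) and (475,275), which are places 3, 2 and 4. The right place, container 1, looks empty. The shutter corners are at (515,365) and (715,320).

```bash
python3 - <<'E'
from h import *
c=viewer.read_camera('top')
f=lambda u,v,z: ray(c,150+u/3.45,95+v/3.45,z)
k=f(588,196,.135); print('knob',k)
for p in [(515,365),(715,320)]:
    for z in (.085,.095):
        d=f(*p,z)-k; print(z,np.hypot(d[0],d[1]),np.degrees(np.arctan2(d[1],d[0])))
for p,q in [((566,184),(603,173)),((603,173),(610,210)),((610,210),(573,219)),((573,219),(566,184))]:
    d=f(*q,.135)-f(*p,.135); print(np.linalg.norm(d),np.degrees(np.arctan2(d[1],d[0])))
s=1.5625
print('lemon',ray(c,418/s,342/s,.025),'towel',ray(c,355/s,185/s,0),'mug',ray(c,177/s,260/s,.094),'jar',ray(c,616/s,377/s,.1))
go([.45,.3,.35],110)
E
```

```text
knob [ 0.62383884 -0.20084982  0.135     ]
0.085 0.1532399012156892 157.0562607100706
0.095 0.1549576177744349 156.86607044837416
0.085 0.15502780454277518 -130.16874137825369
0.095 0.15429750231538644 -131.2175818816306
0.03390819937781349 -72.79480066806785
0.033358492617638826 -170.88051004075288
0.033253306512216946 104.22361242091435
0.031550775560736925 9.9361015092166
lemon [ 0.43313848 -0.04712086  0.025     ] towel [0.76907831 0.08463719 0.        ] mug [0.58443394 0.42555225 0.094     ] jar [ 0.36065064 -0.42020858  0.1       ]
dpos [-1.797, -1.2287, -0.5839] rot [-0.0007, 0.0005, 0.644]
```

Call:
{"method": "step_arm", "body": {"delta_pos": [[-0.9,-0.614,-0.29],[-0.9,-0.614,-0.29],[-0.9,-0.614,-0.29],[-0.9,-0.614,-0.29]], "rot": [[0,0,0],[0,0,0],[0,0,0],[0,0,0]], "gripper": [[1],[1],[1],[1]]}}

```text
$.gripper[0]: bad value
```

Call:
{"method": "step_arm", "body": {"delta_pos": [[-0.9,-0.614,-0.29],[-0.9,-0.614,-0.29],[-0.9,-0.614,-0.29],[-0.9,-0.614,-0.29],[-0.9,-0.614,-0.29],[-0.9,-0.614,-0.29]], "rot": [[0,0,0.644],[0,0,0.644],[0,0,0.644],[0,0,0.644],[0,0,0.644],[0,0,0.644]], "gripper": [[1],[1],[1],[1],[1],[1]]}}

```text
$.gripper[0]: bad value
```

Call:
{"method": "step_arm", "body": {"delta_pos": [[-0.88,0,0],[-0.88,0,0],[-0.88,0,0],[-0.88,0,0]], "rot": [[0,0,0],[0,0,0],[0,0,0],[0,0,0]], "gripper": [[1],[1],[1],[1]]}}

```text
$.gripper[0]: bad value
```

Call:
{"method": "step_arm", "body": {"delta_pos": [[-0.88,0,0],[-0.88,0,0],[-0.88,0,0],[-0.88,0,0],[-0.88,0,0],[-0.88,0,0]], "rot": [[0,0,0.6],[0,0,0.6],[0,0,0.6],[0,0,0.6],[0,0,0.6],[0,0,0.6]], "gripper": [[1],[1],[1],[1],[1],[1]]}}

```text
$.gripper[0]: bad value
```

```bash
python3 - <<'E'
from h import *
o=env.get_obs(); print(o['qpos'],o['tool_pos'],o['tool_rot'])
go([.624,-.201,.30],13)
c=viewer.read_camera('wrist'); print(c['pose'].round(3).tolist(),c['fx'],c['cx'],c['cy'])
E
```

```text
[-74.53492431  18.42292475  -4.0163813   83.14770684   1.2976897
  78.54153122  -3.25901772] [0.16444323 0.62852998 0.23288283] [-1.79933190e+02  6.97178008e-03  1.65346399e+02]
dpos [-3.2723, -3.4318, -0.3312] rot [-0.0001, 0.0011, 1.7726]
[[0.252, 0.936, 0.247, 0.098], [0.968, -0.243, -0.066, 0.646], [-0.002, 0.256, -0.967, 0.385], [0.0, 0.0, 0.0, 1.0]] 325.00765046599804 256.50093806802835 189.64005212092064
```

Gripper entries have to be plain numbers.

Call:
{"method": "step_arm", "body": {"delta_pos": [[-0.9,-0.614,-0.29],[-0.9,-0.614,-0.29],[-0.9,-0.614,-0.29],[-0.9,-0.614,-0.29]], "rot": [[0,0,0],[0,0,0],[0,0,0],[0,0,0]], "gripper": [1,1,1,1]}}

```text
time_s: 0.75
tool_pos: [0.3104, 0.4618, 0.2928]
tool_rot: [179.9, 0.1, 165.1]
force: [-0.1, 0.6, 0.2]
grip_width: 0.087
grasp_force: 0.0
```

Call:
{"method": "step_arm", "body": {"delta_pos": [[-0.9,-0.614,-0.29],[-0.9,-0.614,-0.29],[-0.9,-0.614,-0.29],[-0.9,-0.614,-0.29],[-0.9,-0.614,-0.29],[-0.9,-0.614,-0.29]], "rot": [[0,0,0.644],[0,0,0.644],[0,0,0.644],[0,0,0.644],[0,0,0.644],[0,0,0.644]], "gripper": [1,1,1,1,1,1]}}

```text
time_s: 1.5
tool_pos: [0.4507, 0.2999, 0.3496]
tool_rot: [180.0, -0.0, 110.0]
force: [-0.5, 0.8, 0.1]
grip_width: 0.0868
grasp_force: 0.0
```

Call:
{"method": "step_arm", "body": {"delta_pos": [[-0.88,0,0],[-0.88,0,0],[-0.88,0,0],[-0.88,0,0]], "rot": [[0,0,0],[0,0,0],[0,0,0],[0,0,0]], "gripper": [1,1,1,1]}}

```text
time_s: 2.0
tool_pos: [0.5119, 0.1301, 0.3498]
tool_rot: [180.0, 0.1, 109.7]
force: [0.5, 0.9, -0.5]
grip_width: 0.0868
grasp_force: 0.0
```

Call:
{"method": "step_arm", "body": {"delta_pos": [[-0.88,0,0],[-0.88,0,0],[-0.88,0,0],[-0.88,0,0],[-0.88,0,0],[-0.88,0,0]], "rot": [[0,0,0.6],[0,0,0.6],[0,0,0.6],[0,0,0.6],[0,0,0.6],[0,0,0.6]], "gripper": [1,1,1,1,1,1]}}

```text
time_s: 2.75
tool_pos: [0.571, -0.0287, 0.3491]
tool_rot: [-180.0, 0.0, 58.8]
force: [0.3, 0.9, -0.8]
grip_width: 0.0872
grasp_force: 0.0
```

```bash
python3 - <<'E'
from h import *
o=env.get_obs(); print(o['qpos'],o['tool_pos'],o['tool_rot'])
go([.624,-.201,.30],13)
E
```

```text
[-31.26700076   7.50168586  35.49946922  84.69859453  -4.36554343
  89.22867435 -27.16188508] [ 0.57102382 -0.02874607  0.3491088 ] [-1.79953047e+02  4.79332969e-03  5.87759250e+01]
dpos [-0.5992, 0.6732, 0.245] rot [-0.0005, 0.0003, 0.5326]
```

Call:
{"method": "step_arm", "body": {"delta_pos": [[-0.6,0.673,0.245],[-0.6,0.673,0.245],[-0.6,0.673,0.245],[-0.6,0.673,0.245],[-0.6,0.673,0.245],[-0.6,0.673,0.245],[-0.6,0.673,0.245]], "rot": [[0,0,0.5326],[0,0,0.5326],[0,0,0.5326],[0,0,0.5326],[0,0,0.5326],[0,0,0.5326],[0,0,0.5326]], "gripper": [1,1,1,1,1,1,1]}}

```text
time_s: 3.62
tool_pos: [0.6231, -0.2023, 0.3004]
tool_rot: [-180.0, -0.0, 12.9]
force: [0.9, -0.3, -0.5]
grip_width: 0.0872
grasp_force: 0.0
```

```bash
python3 - <<'E'
from h import *
o=env.get_obs(); print(o['qpos'],o['tool_pos'],o['tool_rot'])
c=viewer.read_camera('wrist'); crop(c,0,0,512,384,1.5625,'w1.png')
k=proj(c,[.624,-.201,.135]);print(k*1.5625,c['pose'].round(3).tolist())
E
```

```text
[-18.48196915  22.13019055  46.97573786  77.7028273  -16.03835943
  86.93068781 -49.91675349] [ 0.62312179 -0.20227538  0.30044127] [-1.79967049e+02 -5.17851237e-03  1.28935056e+01]
[398.2455028  273.80952333] [[0.224, -0.942, -0.25, 0.692], [-0.975, -0.217, -0.057, -0.187], [-0.0, 0.256, -0.967, 0.452], [0.0, 0.0, 0.0, 1.0]]
```

View pics/w1.png

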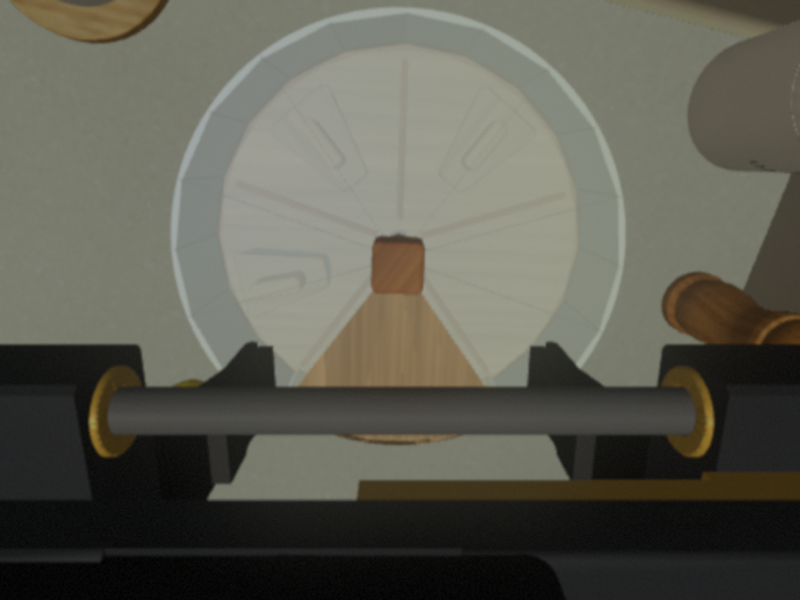

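The wrist view shows places 2, 3 and 4 filled and place 1 (right) empty. The knob's top is centred near (398,268) and its sides are square to the image.

Call:
{"method": "step_arm", "body": {"delta_pos": [[0.016,0,0.6],[0.016,0,0.8],[0.016,0,0.917],[0.016,0,0.917],[0.016,0,0.917],[0.016,0,0.917],[0.016,0,0.917],[0.016,0,0.917],[0.016,0,0.917],[0.016,0,0.917]], "rot": [[0,0,0],[0,0,0],[0,0,0],[0,0,0],[0,0,0],[0,0,0],[0,0,0],[0,0,0],[0,0,0],[0,0,0]], "gripper": [0.4,0.4,0.4,0.4,0.4,-1,-1,-1,-1,-1], "squeeze": 30}}

```text
time_s: 4.92
tool_pos: [0.6256, -0.1993, 0.1176]
tool_rot: [-179.7, 0.0, 12.8]
force: [-3.9, 5.6, 4.8]
grip_width: 0.0339
grasp_force: 29.8
```

Call:
{"method": "step_arm", "body": {"delta_pos": [[0,-0.008,0],[0,-0.008,0],[0,-0.008,0],[0,-0.008,0],[0,-0.008,0],[0,-0.008,0],[0,-0.008,0],[0,-0.008,0],[0,-0.008,0],[0,-0.008,0],[0,-0.008,0]], "rot": [[0,0,-0.1],[0,0,-0.2],[0,0,-0.3],[0,0,-0.4],[0,0,-0.5],[0,0,-0.6],[0,0,-0.7],[0,0,-0.8],[0,0,-0.838],[0,0,-0.838],[0,0,-0.838]], "gripper": [-1,-1,-1,-1,-1,-1,-1,-1,-1,-1,-1]}}

```text
time_s: 6.3
tool_pos: [0.6265, -0.1998, 0.1175]
tool_rot: [179.9, -0.1, 84.7]
force: [2.5, 2.9, 2.0]
grip_width: 0.0336
grasp_force: 30.0
```

Call:
{"method": "step_arm", "body": {"delta_pos": [[0,0,0],[0,0,0],[0,0,-0.3],[0,0,-0.6],[0,0,-0.8],[0,0,-0.8],[0,0,-0.8],[0,0,-0.8],[0,0,-0.8],[0,0,-0.8],[0,0,-0.8],[0,0,-0.8],[0,0,-0.8]], "rot": [[0,0,0],[0,0,0],[0,0,0],[0,0,0.1],[0,0,0.2],[0,0,0.4],[0,0,0.5],[0,0,0.6],[0,0,0.7],[0,0,0.838],[0,0,0.838],[0,0,0.838],[0,0,0.838]], "gripper": [0.3,0.3,0.3,0.3,0.3,0.3,0.3,0.3,0.3,0.3,0.3,0.3,0.3]}}

```text
time_s: 7.92
tool_pos: [0.6255, -0.2012, 0.2771]
tool_rot: [-180.0, 0.0, 12.7]
force: [0.3, 1.8, 0.2]
grip_width: 0.0565
grasp_force: 0.0
```

```bash
python3 - <<'E'
from h import *
go([.531,-.2215,.2],13)
c=viewer.read_camera('top');t=c
c=viewer.read_camera('wrist'); crop(c,120,100,270,200,2.9,'w2.png')
print((proj(c,[.531,-.2215,.088])-[120,100])*2.9)
E
```

```text
dpos [-0.4834, -0.0052, 0.3857] rot [-0.0, 0.0, -0.003]
[391.34188106 447.45939865]
```

View pics/w2.png

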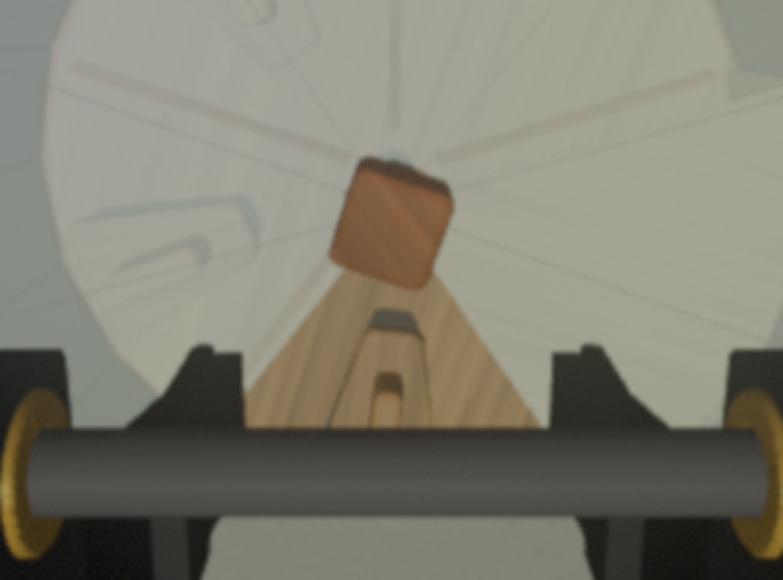

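Container 4 stands in the opening: its ridge's near end is at (387,385), and the predicted ridge centre is (391,447).

Call:
{"method": "step_arm", "body": {"delta_pos": [[-0.483,-0.008,0.2],[-0.483,-0.008,0.5],[-0.483,-0.008,0.6],[-0.483,-0.008,0.6],[-0.483,-0.008,0.6]], "rot": [[0,0,0],[0,0,0],[0,0,0],[0,0,0],[0,0,0]], "gripper": [0.03,0.03,0.03,0.03,0.03]}}

```text
time_s: 8.65
tool_pos: [0.5328, -0.2209, 0.159]
tool_rot: [179.9, -0.1, 12.7]
force: [-0.3, 0.4, 1.2]
grip_width: 0.0449
grasp_force: 0.0
```

```bash
python3 - <<'E'
from h import *
print(env.get_obs()['tool_pos']);go([.531,-.2215,.074],13)
E
```

```text
[ 0.53276726 -0.22090762  0.15899257]
dpos [-0.0104, 0.0003, 0.4249] rot [0.001, -0.0017, -0.0035]
```

Call:
{"method": "step_arm", "body": {"delta_pos": [[-0.01,0,0.25],[-0.01,0,0.425],[-0.01,0,0.425],[-0.01,0,0.425],[-0.01,0,0.425],[-0.01,0,0.425],[-0.01,0,0.425],[-0.01,0,0.425]], "rot": [[0,0,0],[0,0,0],[0,0,0],[0,0,0],[0,0,0],[0,0,0],[0,0,0],[0,0,0]], "gripper": [0.03,0.03,0.03,0.03,-1,-1,-1,-1], "squeeze": 30}}

```text
time_s: 9.65
tool_pos: [0.5292, -0.2208, 0.0724]
tool_rot: [-180.0, -0.0, 12.7]
force: [-0.1, 0.8, 0.3]
grip_width: 0.013
grasp_force: 2.7
```

Call:
{"method": "step_arm", "body": {"delta_pos": [[0,0,0],[0,0,0],[0,0,-0.1],[0,0,-0.3],[0,0,-0.6],[0,0,-0.8],[0,0,-0.8],[0,0,-0.8]], "rot": [[0,0,0],[0,0,0],[0,0,0],[0,0,0],[0,0,0],[0,0,0],[0,0,0],[0,0,0]], "gripper": [-1,-1,-1,-1,-1,-1,-1,-1]}}

```text
time_s: 10.65
tool_pos: [0.5286, -0.2209, 0.232]
tool_rot: [-180.0, 0.0, 12.7]
force: [-0.2, -0.1, -2.1]
grip_width: 0.0113
grasp_force: 30.0
```

```bash
python3 - <<'E'
from h import *
print(env.get_obs()['tool_pos']);go([.532,.205,.2],77)
c=viewer.read_camera('top'); crop(c,155,155,70,90,6.6,'t2.png')
E
```

```text
[ 0.52858604 -0.22090515  0.23197728]
dpos [0.4831, -2.074, 0.1612] rot [-0.0005, -0.0001, -0.7487]
```

View pics/t2.png

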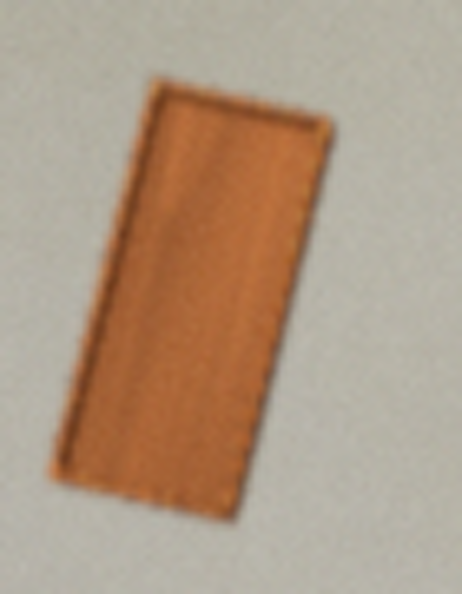

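The tray's rim corners in the crop are (153,78), (333,118), (236,520) and (52,478). It hasn't been knocked.

```bash
cat >> h.py <<'E'
def trayrect(img_roi=(120,120,130,150)):
    c=viewer.read_camera('top'); u0,v0,w,h=img_roi
    hsv=cv2.cvtColor(c['img'],cv2.COLOR_RGB2HSV)
    m=((hsv[...,0]<20)&(hsv[...,1]>110)&(hsv[...,2]>50)).astype(np.uint8)
    k=np.zeros_like(m);k[v0:v0+h,u0:u0+w]=1;m*=k
    m=cv2.morphologyEx(m,cv2.MORPH_OPEN,np.ones((3,3)))
    n,l,s,_=cv2.connectedComponentsWithStats(m); i=1+np.argmax(s[1:,4])
    v,u=np.nonzero(l==i)
    P=np.array([ray(c,a,b,.028)[:2] for a,b in zip(u,v)])
    (cx,cy),(a,b),t=cv2.minAreaRect((P*1000).astype(np.float32))
    if a<b: a,b,t=b,a,t+90
    t=(t+90)%180-90
    print('tray',cx,cy,a,b,t)
    return cx/1000,cy/1000,t,c
E
python3 - <<'E'
from h import *
_,_,_,c=trayrect()
Q=np.array([ray(c,155+a/6.6,155+b/6.6,.028)[:2] for a,b in [(153,78),(333,118),(236,520),(52,478)]])
print(Q.round(4).tolist(),Q.mean(0)); d=Q[0]+Q[1]-Q[2]-Q[3]; print(np.degrees(np.arctan2(d[1],d[0])))
E
```

```text
tray 492.52978515625 217.56808471679688 198.37161254882812 90.24700927734375 -12.777740478515625
[[0.5982, 0.2379], [0.5789, 0.1506], [0.3853, 0.1925], [0.4047, 0.2799]] [0.49177038 0.21520932]
-12.214223289068414
```

Call:
{"method": "step_arm", "body": {"delta_pos": [[0.2,-0.3,0],[0.24,-0.6,0],[0.24,-0.9,0],[0.24,-0.95,0],[0.24,-0.95,0]], "rot": [[0,0,0],[0,0,0],[0,0,0],[0,0,0],[0,0,0]], "gripper": [-1,-1,-1,-1,-1]}}

```text
time_s: 11.38
tool_pos: [0.5337, -0.0243, 0.2312]
tool_rot: [180.0, 0.1, 12.8]
force: [-0.5, -0.6, -0.6]
grip_width: 0.0119
grasp_force: 30.0
```

Call:
{"method": "step_arm", "body": {"delta_pos": [[0.2,-0.3,0],[0.24,-0.6,0],[0.24,-0.9,0],[0.24,-0.95,0],[0.24,-0.95,0],[0.24,-0.95,0],[0.24,-0.95,0],[0.24,-0.95,0],[0.24,-0.95,0]], "rot": [[0,0,-0.1],[0,0,-0.2],[0,0,-0.3],[0,0,-0.4],[0,0,-0.5],[0,0,-0.6],[0,0,-0.7],[0,0,-0.749],[0,0,-0.749]], "gripper": [-1,-1,-1,-1,-1,-1,-1,-1,-1]}}

```text
time_s: 12.5
tool_pos: [0.5404, 0.168, 0.2316]
tool_rot: [180.0, 0.1, 76.7]
force: [0.6, 0.3, -1.4]
grip_width: 0.012
grasp_force: 30.0
```

```bash
python3 - <<'E'
from h import *
go([.5335,.206,.11],77.5); go([.5335,.206,.0605],77.5)
E
```

```text
dpos [0.1781, -0.0773, 0.6078] rot [0.0, 0.001, -0.0087]
dpos [0.1785, -0.0773, 0.8553] rot [0.0, 0.001, -0.0087]
```

Call:
{"method": "step_arm", "body": {"delta_pos": [[0.178,-0.077,0.1],[0.178,-0.077,0.35],[0.178,-0.077,0.55],[0.178,-0.077,0.6],[0.178,-0.077,0.7],[0.178,-0.077,0.8],[0.178,-0.077,0.855],[0.178,-0.077,0.855],[0.178,-0.077,0.855]], "rot": [[0,0,-0.009],[0,0,-0.009],[0,0,-0.009],[0,0,-0.009],[0,0,-0.009],[0,0,-0.009],[0,0,-0.009],[0,0,-0.009],[0,0,-0.009]], "gripper": [-1,-1,-1,-1,-1,-1,-1,-1,-1]}}

```text
time_s: 13.62
tool_pos: [0.5334, 0.209, 0.0623]
tool_rot: [179.9, -0.1, 77.8]
force: [-0.2, 0.5, -1.2]
grip_width: 0.0116
grasp_force: 30.0
```

Call:
{"method": "step_arm", "body": {"delta_pos": [[0,0,0.008],[0,0,0.008],[0,0,0.008],[0,0,0.008],[0,0,0.008]], "rot": [[0,0,0],[0,0,0],[0,0,0],[0,0,0],[0,0,0]], "gripper": [-1,-1,-0.4,-0.4,-0.4]}}

```text
time_s: 14.25
tool_pos: [0.5326, 0.2089, 0.0597]
tool_rot: [180.0, -0.0, 77.8]
force: [-0.1, -0.1, -1.0]
grip_width: 0.0253
grasp_force: 0.0
```

Call:
{"method": "step_arm", "body": {"delta_pos": [[0,0,-0.2],[0,0,-0.5],[0,0,-0.8],[0,0,-0.8],[0,0,-0.8],[0,0,-0.8]], "rot": [[0,0,0],[0,0,0],[0,0,0],[0,0,0],[0,0,0],[0,0,0]], "gripper": [-0.4,-0.4,-0.4,-0.4,-0.4,-0.4]}}

```text
time_s: 15.0
tool_pos: [0.5315, 0.2085, 0.2177]
tool_rot: [-179.9, 0.1, 77.8]
force: [0.2, -0.5, -0.5]
grip_width: 0.0262
grasp_force: 0.0
```

```bash
python3 - <<'E'
from h import *
o=env.get_obs();print(o['tool_pos'],o['qpos'])
c=viewer.read_camera('wrist'); crop(c,0,0,512,384,1.5625,'w3.png')
for d in (0,.035): print(proj(c,[.5334+d*np.cos(np.radians(77.5)),.209+d*np.sin(np.radians(77.5)),.047])*1.5625)
E
```

```text
[0.53145672 0.20852106 0.21771794] [-46.16325215   9.59437784  24.7975064   96.69561462  -4.13057597
  74.80132479 -32.76645801]
[402.98933398 270.64320039]
[403.41377544 216.3181773 ]
```

View pics/w3.png

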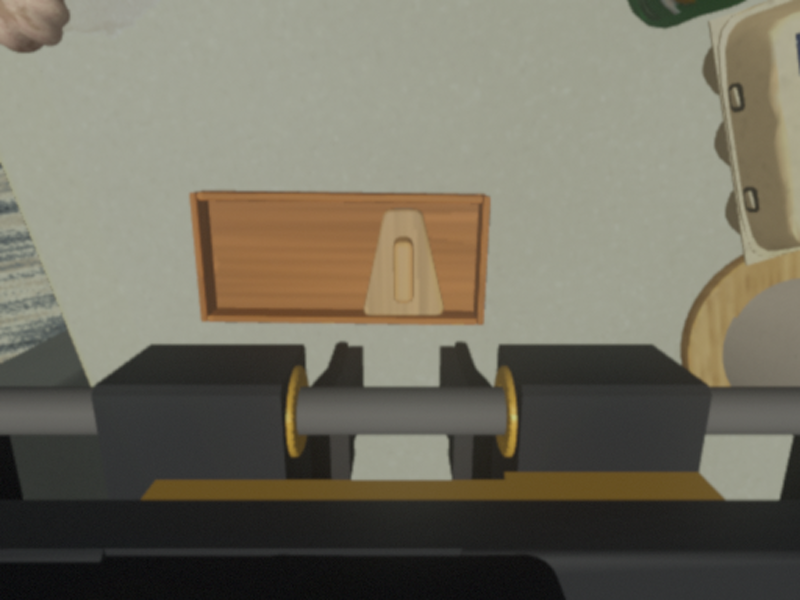

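Container 4 stands flat in the tray with its narrow end up, its ridge at (403,270) and its narrow end at (403,211). The tray's rim corners are (192,194), (489,196), (483,323) and (203,321).

```bash
python3 - <<'E'
from h import *
c=viewer.read_camera('wrist'); s=1.5625
Q=np.array([ray(c,a/s,b/s,.028)[:2] for a,b in [(192,194),(489,196),(483,323),(203,321)]]); m=Q.mean(0)
ex=Q[1]+Q[2]-Q[0]-Q[3]; t=np.arctan2(ex[1],ex[0]); print(m,np.degrees(t),[np.linalg.norm(Q[i]-Q[i-1]) for i in range(4)])
ex=np.array([np.cos(t),np.sin(t)]); ey=np.array([-ex[1],ex[0]])
for n,a,b,z in [('handle',403,270,.075),('tip',403,211,.047),('wideL',365,313,.047),('wideR',443,315,.047)]:
    d=ray(c,a/s,b/s,z)[:2]-m; print(n,d@ex,d@ey)
trayrect()
go([.57,-.0,.25],77)
E
```

```text
[0.49321171 0.22063794] -12.504387146843976 [np.float64(0.08808886990210935), np.float64(0.19636105652734478), np.float64(0.08812943180006078), np.float64(0.19767632454343137)]
handle 0.041747576060882315 0.0037244069467710895
tip 0.04154968205037766 0.03566584879845025
wideL 0.01685836853612848 -0.03153507381083807
wideR 0.06862810988520097 -0.032542130686226765
tray 535.8968505859375 189.79141235351562 101.5474853515625 55.02859878540039 -12.662200927734375
dpos [-0.9795, 0.4065, -0.1582] rot [-0.0011, 0.0011, 0.0093]
```

Call:
{"method": "step_arm", "body": {"delta_pos": [[-0.3,0.141,-0.08],[-0.6,0.282,-0.08],[-0.9,0.42,-0.08],[-0.946,0.447,-0.08]], "rot": [[0,0,0],[0,0,0],[0,0,0],[0,0,0]], "gripper": [0.3,0.3,0.3,0.3]}}

```text
time_s: 15.65
tool_pos: [0.5799, -0.0007, 0.2354]
tool_rot: [180.0, 0.1, 77.4]
force: [-0.2, 0.5, 0.3]
grip_width: 0.0544
grasp_force: 0.0
```

Call:
{"method": "step_arm", "body": {"delta_pos": [[-0.3,0.141,-0.08],[-0.6,0.282,-0.08],[-0.9,0.42,-0.08],[-0.946,0.447,-0.08],[-0.946,0.447,-0.08],[-0.946,0.447,-0.08],[-0.946,0.447,-0.08],[-0.946,0.447,-0.08],[-0.946,0.447,-0.08],[-0.946,0.447,-0.08]], "rot": [[0,0,0.1],[0,0,0.2],[0,0,0.3],[0,0,0.4],[0,0,0.5],[0,0,0.6],[0,0,0.7],[0,0,0.8],[0,0,0.963],[0,0,0.963]], "gripper": [0.3,0.3,0.3,0.3,0.3,0.3,0.3,0.3,0.3,0.3]}}

```text
time_s: 16.9
tool_pos: [0.6271, -0.1986, 0.2506]
tool_rot: [180.0, 0.1, -5.1]
force: [-0.1, -0.5, 0.6]
grip_width: 0.0566
grasp_force: 0.0
```

```bash
python3 - <<'E'
from h import *
o=env.get_obs();print(o['tool_pos'],o['tool_rot'])
go([.6265,-.1995,.117],-5)
E
```

```text
[ 0.62708867 -0.19859673  0.25062574] [ 1.79982817e+02  8.51052978e-02 -5.12620721e+00]
dpos [-0.0015, 0.0046, 0.6681] rot [0.0002, 0.001, -0.0015]
```

Descend, grip and turn, then release and lift. I'll check the grip first.

Call:
{"method": "step_arm", "body": {"delta_pos": [[0,0.004,0.25],[0,0.004,0.5],[0,0.004,0.668],[0,0.004,0.668],[0,0.004,0.668],[0,0.004,0.668],[0,0.004,0.668],[0,0.004,0.668],[0,0.004,0.668]], "rot": [[0,0,0],[0,0,0],[0,0,0],[0,0,0],[0,0,0],[0,0,0],[0,0,0],[0,0,0],[0,0,0]], "gripper": [0.4,0.4,0.4,0.4,-1,-1,-1,-1,-1], "squeeze": 30}}

```text
time_s: 18.02
tool_pos: [0.6279, -0.1992, 0.1191]
tool_rot: [-179.9, -0.1, -4.9]
force: [-0.9, 2.9, 5.3]
grip_width: 0.0333
grasp_force: 29.8
```

Call:
{"method": "step_arm", "body": {"delta_pos": [[0,0,0],[0,0,0],[0,0,0],[0,0,0],[0,0,0],[0,0,0],[0,0,0],[0,0,0],[0,0,0],[0,0,0],[0,0,0]], "rot": [[0,0,-0.1],[0,0,-0.2],[0,0,-0.3],[0,0,-0.4],[0,0,-0.5],[0,0,-0.6],[0,0,-0.7],[0,0,-0.8],[0,0,-0.838],[0,0,-0.838],[0,0,-0.838]], "gripper": [-1,-1,-1,-1,-1,-1,-1,-1,-1,-1,-1]}}

```text
time_s: 19.4
tool_pos: [0.6271, -0.1979, 0.1191]
tool_rot: [-179.9, -0.1, 67.1]
force: [-3.9, 3.9, 7.7]
grip_width: 0.0337
grasp_force: 29.9
```

Call:
{"method": "step_arm", "body": {"delta_pos": [[0,0,0],[0,0,0],[0,0,-0.3],[0,0,-0.6],[0,0,-0.6],[0,0,-0.6],[0,0,-0.6],[0,0,-0.6],[0,0,-0.6],[0,0,-0.6],[0,0,-0.6],[0,0,-0.6]], "rot": [[0,0,0],[0,0,0],[0,0,0],[0,0,-0.1],[0,0,-0.2],[0,0,-0.3],[0,0,-0.4],[0,0,-0.5],[0,0,-0.6],[0,0,-0.7],[0,0,-0.733],[0,0,-0.733]], "gripper": [0.3,0.3,0.3,0.3,0.3,0.3,0.3,0.3,0.3,0.3,0.3,0.3]}}

```text
time_s: 20.9
tool_pos: [0.627, -0.2, 0.2375]
tool_rot: [-180.0, -0.0, 130.0]
force: [-0.7, 0.3, -0.5]
grip_width: 0.0565
grasp_force: 0.0
```

```bash
python3 - <<'E'
from h import *
o=env.get_obs();print(o['tool_pos'],o['tool_rot'],o['qpos'])
go([.5305,-.2205,.16],193)
E
```

```text
[ 0.62702345 -0.20003286  0.23751498] [-1.79973114e+02 -7.88775111e-03  1.29985463e+02] [-4.88265004 20.30141108 26.5333536  82.45194126 -9.05314116 79.38604002
 61.88032899]
dpos [0.2317, -0.4354, 0.3878] rot [-0.0002, -0.0003, -0.7332]
```

Call:
{"method": "step_arm", "body": {"delta_pos": [[0.12,-0.22,0],[0.23,-0.437,0],[0.23,-0.437,0.2],[0.23,-0.437,0.388],[0.23,-0.437,0.388],[0.23,-0.437,0.388],[0.23,-0.437,0.388],[0.23,-0.437,0.388],[0.23,-0.437,0.388],[0.23,-0.437,0.388]], "rot": [[0,0,-0.1],[0,0,-0.2],[0,0,-0.3],[0,0,-0.4],[0,0,-0.5],[0,0,-0.6],[0,0,-0.733],[0,0,-0.733],[0,0,-0.733],[0,0,-0.733]], "gripper": [0.03,0.03,0.03,0.03,0.03,0.03,0.03,0.03,0.03,0.03]}}

```text
time_s: 22.15
tool_pos: [0.5307, -0.2206, 0.1603]
tool_rot: [-180.0, 0.0, -167.1]
force: [0.5, -0.1, 0.4]
grip_width: 0.0449
grasp_force: 0.0
```

```bash
python3 - <<'E'
from h import *
o=env.get_obs();print(o['tool_pos'],o['tool_rot'],o['qpos'])
go([.531,-.221,.0735],193)
c=viewer.read_camera('top'); a=c['img'][110:230,250:400]
s=viewer.read_camera('scene'); b=s['img'][150:270,250:400]
cv2.imwrite('pics/c3.png',cv2.resize(np.hstack([a,b])[:,:,::-1],None,fx=2.6,fy=2.6,interpolation=cv2.INTER_CUBIC))
E
```

```text
[ 0.53072573 -0.22063159  0.16033225] [-1.79999150e+02  1.76184568e-03 -1.67055959e+02] [  1.51793294  12.21183554  20.97142365 100.31414444  -4.67319054
  68.32457835 126.72807149]
dpos [-0.0009, -0.0021, 0.4342] rot [-0.0, 0.0, -0.0007]
```

View pics/c3.png

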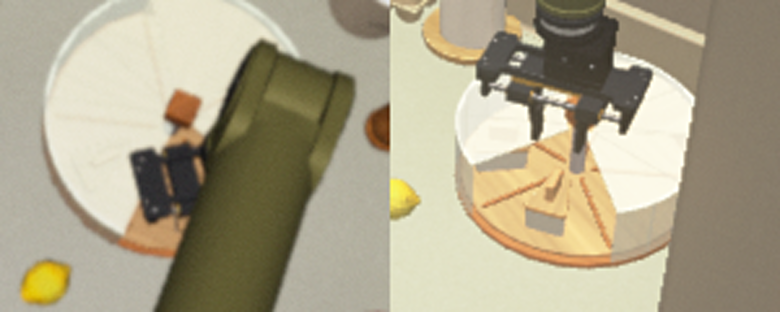

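The scene view shows container 3 in the opening at about (555,195), below the fingers.

Call:
{"method": "step_arm", "body": {"delta_pos": [[0,0,0.25],[0,0,0.434],[0,0,0.434],[0,0,0.434],[0,0,0.434],[0,0,0.434],[0,0,0.434],[0,0,0.434],[0,0,0.434],[0,0,0.434]], "rot": [[0,0,0],[0,0,0],[0,0,0],[0,0,0],[0,0,0],[0,0,0],[0,0,0],[0,0,0],[0,0,0],[0,0,0]], "gripper": [0.03,0.03,0.03,0.03,-1,-1,-1,-1,-1,-1], "squeeze": 30}}

```text
time_s: 23.5
tool_pos: [0.5307, -0.2206, 0.0735]
tool_rot: [180.0, -0.0, -166.9]
force: [-0.0, 0.0, -1.5]
grip_width: 0.0429
grasp_force: 29.2
```

Call:
{"method": "step_arm", "body": {"delta_pos": [[0,0,-0.1],[0,0,-0.3],[0,0,-0.6],[0,0,-0.8],[0,0,-0.8],[0,0,-0.8]], "rot": [[0,0,0],[0,0,0],[0,0,0],[0,0,0],[0,0,0],[0,0,0]], "gripper": [-1,-1,-1,-1,-1,-1]}}

```text
time_s: 24.25
tool_pos: [0.5302, -0.2203, 0.2326]
tool_rot: [179.9, -0.1, -166.9]
force: [0.9, 0.3, -2.0]
grip_width: 0.0431
grasp_force: 29.2
```

```bash
python3 - <<'E'
from h import *
o=env.get_obs();print(o['tool_pos'],o['tool_rot'],o['grip_width'])
go([.4906,.2182,.2],77.5)
c=viewer.read_camera('top'); a=c['img'][140:250,140:240]
s=viewer.read_camera('scene'); b=s['img'][100:210,180:380]
cv2.imwrite('pics/c4.png',cv2.resize(np.hstack([a,b])[:,:,::-1],None,fx=2.6,fy=2.6,interpolation=cv2.INTER_CUBIC))
E
```

```text
[ 0.5301936  -0.22030018  0.23257836] [ 1.79944775e+02 -6.20685688e-02 -1.66944150e+02] 0.04307364876341907
dpos [-0.3026, 2.1804, 0.1647] rot [-0.0003, -0.0011, 1.3446]
```

View pics/c4.png

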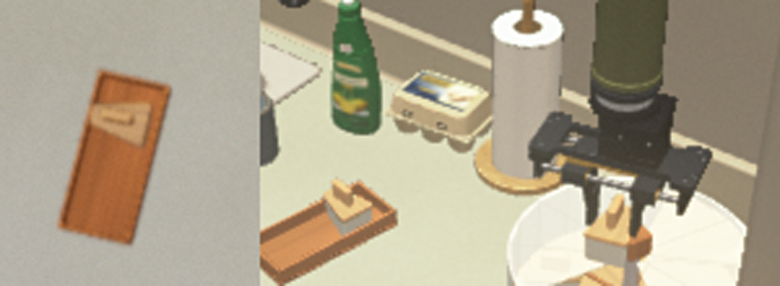

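The grip width is 43 mm, where the ridge should give 12 mm. I'll look closer before moving.

```bash
python3 - <<'E'
from h import *
s=viewer.read_camera('scene'); w=viewer.read_camera('wrist')
a=cv2.resize(s['img'][130:250,270:370],(500,600),interpolation=cv2.INTER_CUBIC)
b=cv2.resize(w['img'][150:384,150:370],(300,319),interpolation=cv2.INTER_CUBIC); b=cv2.copyMakeBorder(b,0,281,0,0,cv2.BORDER_CONSTANT)
cv2.imwrite('pics/c5.png',np.hstack([a,b])[:,:,::-1])
E
```

```text
(no output)
```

View pics/c5.png

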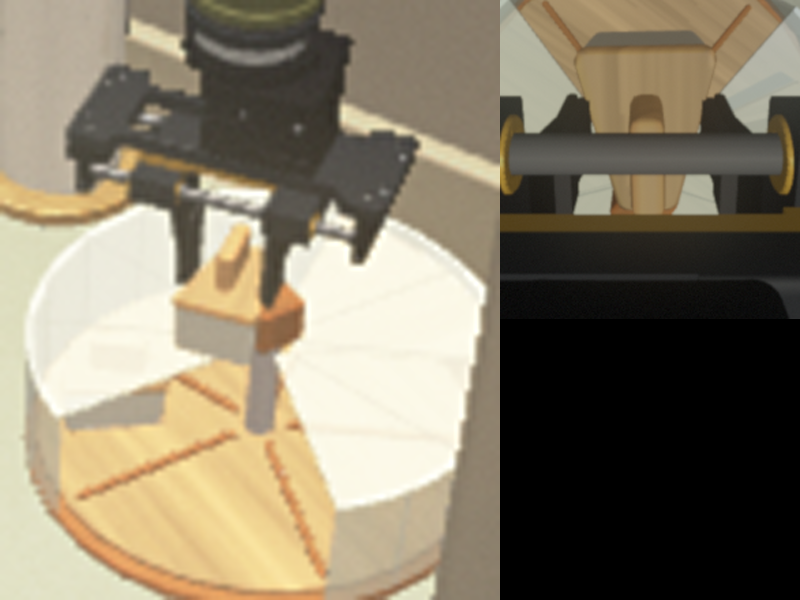

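Container 3 is being held by its lid edges and the ridge isn't gripped. I'll set it back down in the opening, release, raise and regrip.

Call:
{"method": "step_arm", "body": {"delta_pos": [[0,0,0.2],[0,0,0.4],[0,0,0.6],[0,0,0.7],[0,0,0.75],[0,0,0.77],[0,0,0.77],[0,0,0.77]], "rot": [[0,0,0],[0,0,0],[0,0,0],[0,0,0],[0,0,0],[0,0,0],[0,0,0],[0,0,0]], "gripper": [-1,-1,-1,-1,-1,-1,-1,-1]}}

```text
time_s: 25.45
tool_pos: [0.5314, -0.2209, 0.0805]
tool_rot: [-180.0, 0.1, -166.9]
force: [0.9, -1.0, -1.1]
grip_width: 0.0427
grasp_force: 29.2
```

Call:
{"method": "step_arm", "body": {"delta_pos": [[0,0,0.01],[0,0,0.02],[0,0,0.03],[0,0,0.03],[0,0,0.03]], "rot": [[0,0,0],[0,0,0],[0,0,0],[0,0,0],[0,0,0]], "gripper": [-1,-1,-1,-1,-1]}}

```text
time_s: 26.08
tool_pos: [0.5307, -0.2206, 0.0735]
tool_rot: [180.0, -0.0, -166.9]
force: [-0.5, -0.3, -1.9]
grip_width: 0.0423
grasp_force: 29.2
```

Call:
{"method": "step_arm", "body": {"delta_pos": [[0,0,0],[0,0,0],[0,0,0],[0,0,-0.2],[0,0,-0.5],[0,0,-0.5],[0,0,-0.5]], "rot": [[0,0,0],[0,0,0],[0,0,0],[0,0,0],[0,0,0],[0,0,0],[0,0,0]], "gripper": [0.2,0.2,0.2,0.2,0.2,0.2,0.2]}}

```text
time_s: 26.95
tool_pos: [0.5306, -0.2205, 0.1735]
tool_rot: [180.0, 0.0, -166.9]
force: [-0.1, -0.2, -0.1]
grip_width: 0.0521
grasp_force: 0.0
```

```bash
python3 - <<'E'
from h import *
o=env.get_obs();print(o['tool_pos'],o['tool_rot'],o['grip_width'])
s=viewer.read_camera('scene'); w=viewer.read_camera('wrist')
a=cv2.resize(s['img'][150:270,270:370],(500,600),interpolation=cv2.INTER_CUBIC)
b=cv2.resize(w['img'][100:320,150:370],(300,300),interpolation=cv2.INTER_CUBIC); b=cv2.copyMakeBorder(b,0,300,0,0,cv2.BORDER_CONSTANT)
cv2.imwrite('pics/c6.png',np.hstack([a,b])[:,:,::-1])
for p in ([.531,-.221,.088],[.531,-.221,.06],[.4969,-.2289,.06],[.5315,-.221,.018]): print((proj(s,p)-[270,150])*5, (proj(w,p)-[150,100])*300/220+[500,0])
E
```

```text
[ 0.53063609 -0.22050875  0.17353345] [ 1.79990738e+02  2.60142396e-02 -1.66948270e+02] 0.05209769143686855
[216.0389054  341.02480659] [644.19621959 135.24884395]
[213.37365605 372.40189877] [644.27303304 122.43195357]
[195.050421  408.0858878] [644.32313539  65.74672841]
[209.89900414 417.70283999] [644.20367433 108.01951592]
```

View pics/c6.png

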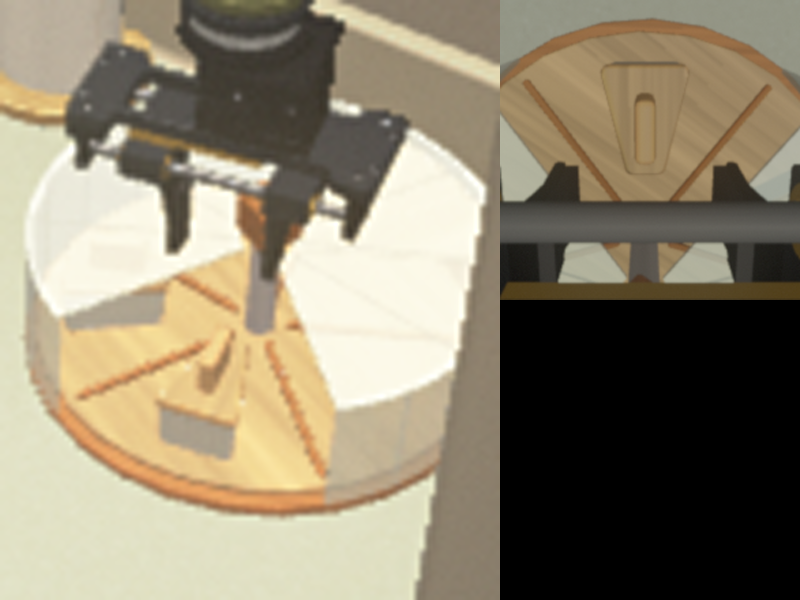

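The container stands square in its place: wide end at (645,65) in the wrist crop, as predicted. I'll regrip from a narrower opening and a little higher.

Call:
{"method": "step_arm", "body": {"delta_pos": [[0,0,0],[0,0,0.1],[0,0,0.3],[0,0,0.42],[0,0,0.47],[0,0,0.47],[0,0,0.47],[0,0,0.47],[0,0,0.47],[0,0,0.47]], "rot": [[0,0,0],[0,0,0],[0,0,0],[0,0,0],[0,0,0],[0,0,0],[0,0,0],[0,0,0],[0,0,0],[0,0,0]], "gripper": [-0.36,-0.36,-0.36,-0.36,-0.36,-0.36,-1,-1,-1,-1], "squeeze": 30}}

```text
time_s: 28.3
tool_pos: [0.5314, -0.2208, 0.0804]
tool_rot: [-180.0, 0.1, -166.9]
force: [-0.4, -0.2, 2.2]
grip_width: 0.0121
grasp_force: 30.0
```

Call:
{"method": "step_arm", "body": {"delta_pos": [[0,0,-0.1],[0,0,-0.3],[0,0,-0.6],[0,0,-0.75],[0,0,-0.75],[0,0,-0.75]], "rot": [[0,0,0],[0,0,0],[0,0,0],[0,0,0],[0,0,0],[0,0,0]], "gripper": [-1,-1,-1,-1,-1,-1]}}

```text
time_s: 29.05
tool_pos: [0.5298, -0.2201, 0.2277]
tool_rot: [179.9, -0.1, -166.9]
force: [-0.0, -0.3, -2.3]
grip_width: 0.0118
grasp_force: 30.0
```

Call:
{"method": "step_arm", "body": {"delta_pos": [[-0.1,0.3,0],[-0.13,0.6,0],[-0.13,0.9,0],[-0.13,0.97,0],[-0.13,0.97,0]], "rot": [[0,0,0],[0,0,0],[0,0,0],[0,0,0],[0,0,0]], "gripper": [-1,-1,-1,-1,-1]}}

```text
time_s: 29.68
tool_pos: [0.5114, -0.0252, 0.228]
tool_rot: [180.0, -0.2, -166.8]
force: [-0.1, -0.8, -2.2]
grip_width: 0.0113
grasp_force: 30.0
```

```bash
python3 - <<'E'
from h import *
o=env.get_obs();print(o['tool_pos'],o['tool_rot'],o['grip_width'],o['qpos'])
trayrect()
go([.4906,.2182,.2],77.5)
E
```

```text
[ 0.51135472 -0.02519979  0.22797971] [ 1.79994794e+02 -1.52624525e-01 -1.66825682e+02] 0.011300570146352096 [-12.40209697   1.63115014  12.50836151 103.25851108  -0.33419036
  75.29901788 103.3613606 ]
tray 492.6603698730469 217.461669921875 198.08470153808594 90.47639465332031 -12.860588073730469
dpos [-0.1734, 1.2183, 0.1405] rot [-0.0017, -0.0005, 1.3441]
```

Call:
{"method": "step_arm", "body": {"delta_pos": [[-0.05,0.3,0],[-0.1,0.6,0],[-0.14,0.9,0],[-0.16,1.0,0],[-0.16,1.0,0],[-0.16,1.0,0],[-0.16,1.0,0],[-0.16,1.0,0]], "rot": [[0,0,0.1],[0,0,0.2],[0,0,0.3],[0,0,0.4],[0,0,0.5],[0,0,0.6],[0,0,0.7],[0,0,0.7]], "gripper": [-1,-1,-1,-1,-1,-1,-1,-1]}}

```text
time_s: 30.72
tool_pos: [0.4992, 0.1739, 0.2289]
tool_rot: [-179.9, 0.0, 132.8]
force: [0.8, -0.2, -0.8]
grip_width: 0.0116
grasp_force: 30.0
```

Call:
{"method": "step_arm", "body": {"delta_pos": [[0,0,0],[0,0,0],[0,0,0],[0,0,0],[0,0,0],[0,0,0],[0,0,0],[0,0,0]], "rot": [[0,0,0.1],[0,0,0.2],[0,0,0.3],[0,0,0.4],[0,0,0.5],[0,0,0.644],[0,0,0.644],[0,0,0.644]], "gripper": [-1,-1,-1,-1,-1,-1,-1,-1]}}

```text
time_s: 31.72
tool_pos: [0.4985, 0.1756, 0.2294]
tool_rot: [-180.0, 0.0, 77.7]
force: [-0.1, 0.8, -1.2]
grip_width: 0.0118
grasp_force: 30.0
```

```bash
python3 - <<'E'
from h import *
o=env.get_obs();print(o['tool_pos'],o['tool_rot'],o['grip_width'],o['grasp_force'])
trayrect()
go([.4906,.2182,.12],77.5)
go([.4906,.2182,.068],77.5)
E
```

```text
[0.49850863 0.17557517 0.22935095] [-1.79991026e+02  1.87358619e-02  7.76949737e+01] 0.011763932470769234 29.990704357624054
tray 739.4931640625 85.532958984375 107.30982971191406 30.345539093017578 -89.60045552253723
dpos [0.1988, -0.0834, 0.547] rot [-0.0001, 0.0001, 0.0022]
dpos [0.1989, -0.0833, 0.807] rot [-0.0001, 0.0001, 0.0022]
```

Call:
{"method": "step_arm", "body": {"delta_pos": [[0.199,-0.083,0.1],[0.199,-0.083,0.35],[0.199,-0.083,0.5],[0.199,-0.083,0.6],[0.199,-0.083,0.7],[0.199,-0.083,0.76],[0.199,-0.083,0.8],[0.199,-0.083,0.807],[0.199,-0.083,0.807]], "rot": [[0,0,0],[0,0,0],[0,0,0],[0,0,0],[0,0,0],[0,0,0],[0,0,0],[0,0,0],[0,0,0]], "gripper": [-1,-1,-1,-1,-1,-1,-1,-1,-1]}}

```text
time_s: 32.9
tool_pos: [0.491, 0.219, 0.0687]
tool_rot: [180.0, -0.0, 77.6]
force: [-0.1, 0.4, -1.6]
grip_width: 0.0112
grasp_force: 30.0
```

Call:
{"method": "step_arm", "body": {"delta_pos": [[0,0,0.008],[0,0,0.015],[0,0,0.015],[0,0,0.015]], "rot": [[0,0,0],[0,0,0],[0,0,0],[0,0,0]], "gripper": [-1,-1,-1,-1]}}

```text
time_s: 33.4
tool_pos: [0.4915, 0.2192, 0.0672]
tool_rot: [179.9, -0.1, 77.5]
force: [-2.1, -0.5, 8.0]
grip_width: 0.0119
grasp_force: 30.0
```

Call:
{"method": "step_arm", "body": {"delta_pos": [[0,0,0],[0,0,0],[0,0,0],[0,0,-0.2],[0,0,-0.5],[0,0,-0.8],[0,0,-0.8],[0,0,-0.8]], "rot": [[0,0,0],[0,0,0],[0,0,0],[0,0,0],[0,0,0],[0,0,0],[0,0,0],[0,0,0]], "gripper": [-0.45,-0.45,-0.45,-0.45,-0.45,-0.45,-0.45,-0.45]}}

```text
time_s: 34.4
tool_pos: [0.4903, 0.2186, 0.2247]
tool_rot: [-180.0, 0.0, 77.5]
force: [-0.3, -0.2, -0.4]
grip_width: 0.0241
grasp_force: 0.0
```

```bash
python3 - <<'E'
from h import *
o=env.get_obs();print(o['tool_pos'],o['tool_rot'],o['grip_width'],o['grasp_force'])
c=viewer.read_camera('wrist'); crop(c,120,100,240,130,3.3,'w4.png')
E
```

```text
[0.4902982  0.21861564 0.22466274] [-1.79977355e+02  1.56015257e-02  7.75457750e+01] 0.024135636539642104 0.0
```

View pics/w4.png

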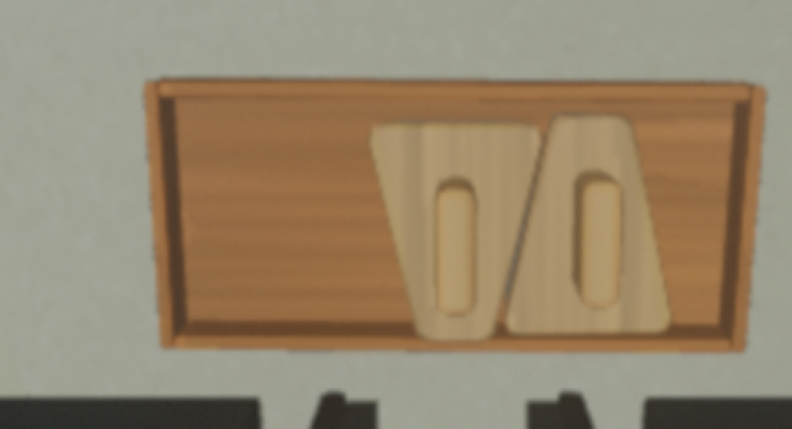

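Both containers sit flat, head to tail, with a thin gap between them (ridges at (455,247) and (600,240)), and the tray hasn't moved. Next is container 2.

Call:
{"method": "step_arm", "body": {"delta_pos": [[-0.3,0.18,-0.06],[-0.6,0.36,-0.06],[-0.9,0.54,-0.06],[-0.946,0.559,-0.06]], "rot": [[0,0,0],[0,0,0],[0,0,0],[0,0,0]], "gripper": [0.3,0.3,0.3,0.3]}}

```text
time_s: 34.95
tool_pos: [0.5585, 0.0054, 0.235]
tool_rot: [-179.8, 0.2, 77.3]
force: [-0.5, 0.8, 0.9]
grip_width: 0.0535
grasp_force: 0.0
```

Call:
{"method": "step_arm", "body": {"delta_pos": [[-0.3,0.18,-0.06],[-0.6,0.36,-0.06],[-0.9,0.54,-0.06],[-0.946,0.559,-0.06],[-0.946,0.559,-0.06],[-0.946,0.559,-0.06],[-0.946,0.559,-0.06],[-0.946,0.559,-0.06],[-0.946,0.559,-0.06]], "rot": [[0,0,0.1],[0,0,0.2],[0,0,0.3],[0,0,0.4],[0,0,0.5],[0,0,0.6],[0,0,0.7],[0,0,0.8],[0,0,0.8]], "gripper": [0.3,0.3,0.3,0.3,0.3,0.3,0.3,0.3,0.3]}}

```text
time_s: 36.08
tool_pos: [0.6265, -0.1987, 0.2468]
tool_rot: [-179.9, 0.2, 8.9]
force: [-0.6, -0.4, -0.7]
grip_width: 0.0567
grasp_force: 0.0
```

Call:
{"method": "step_arm", "body": {"delta_pos": [[0,0,0],[0,0,0],[0,0,0],[0,0,0],[0,0,0]], "rot": [[0,0,0.1],[0,0,0.2],[0,0,0.37],[0,0,0.37],[0,0,0.37]], "gripper": [0.3,0.3,0.3,0.3,0.3]}}

```text
time_s: 36.7
tool_pos: [0.6269, -0.1988, 0.248]
tool_rot: [180.0, 0.1, -22.8]
force: [-0.5, -0.3, 0.2]
grip_width: 0.0567
grasp_force: 0.0
```

```bash
python3 - <<'E'
from h import *
o=env.get_obs();print(o['tool_pos'],o['tool_rot'],o['qpos'])
go([.627,-.199,.118],-23)
trayrect()
E
```

```text
[ 0.62689958 -0.19880396  0.24798818] [ 1.79969797e+02  1.05048844e-01 -2.28332132e+01] [-11.0932602   21.20190023  35.00861967  81.79456275 -12.10091752
  80.89025273 -88.81458832]
dpos [0.002, 0.0004, 0.6499] rot [0.0004, 0.0012, 0.0019]
tray 492.65972900390625 217.581787109375 198.1021728515625 90.30210876464844 -12.662216186523438
```

Call:
{"method": "step_arm", "body": {"delta_pos": [[0,0,0.25],[0,0,0.5],[0,0,0.65],[0,0,0.65],[0,0,0.65],[0,0,0.65],[0,0,0.65],[0,0,0.65],[0,0,0.65]], "rot": [[0,0,0],[0,0,0],[0,0,0],[0,0,0],[0,0,0],[0,0,0],[0,0,0],[0,0,0],[0,0,0]], "gripper": [0.4,0.4,0.4,0.4,-1,-1,-1,-1,-1], "squeeze": 30}}

```text
time_s: 37.88
tool_pos: [0.6278, -0.1995, 0.1203]
tool_rot: [180.0, -0.1, -23.0]
force: [-0.9, -0.5, 4.7]
grip_width: 0.0343
grasp_force: 29.8
```

Call:
{"method": "step_arm", "body": {"delta_pos": [[0,0,0],[0,0,0],[0,0,0],[0,0,0],[0,0,0],[0,0,0],[0,0,0],[0,0,0],[0,0,0],[0,0,0],[0,0,0]], "rot": [[0,0,-0.1],[0,0,-0.2],[0,0,-0.3],[0,0,-0.4],[0,0,-0.5],[0,0,-0.6],[0,0,-0.7],[0,0,-0.8],[0,0,-0.838],[0,0,-0.838],[0,0,-0.838]], "gripper": [-1,-1,-1,-1,-1,-1,-1,-1,-1,-1,-1]}}

```text
time_s: 39.25
tool_pos: [0.6274, -0.1982, 0.1203]
tool_rot: [-180.0, -0.1, 49.0]
force: [-3.1, 1.5, 7.3]
grip_width: 0.034
grasp_force: 29.9
```

Call:
{"method": "step_arm", "body": {"delta_pos": [[0,0,0],[0,0,0],[0,0,-0.3],[0,0,-0.6],[0,0,-0.6],[0,0,-0.6],[0,0,-0.6],[0,0,-0.6],[0,0,-0.6]], "rot": [[0,0,0],[0,0,0],[0,0,0],[0,0,0.1],[0,0,0.2],[0,0,0.3],[0,0,0.422],[0,0,0.422],[0,0,0.422]], "gripper": [0.3,0.3,0.3,0.3,0.3,0.3,0.3,0.3,0.3]}}

```text
time_s: 40.38
tool_pos: [0.6273, -0.1989, 0.2389]
tool_rot: [-180.0, 0.0, 12.9]
force: [0.1, 0.5, 0.3]
grip_width: 0.0565
grasp_force: 0.0
```

```bash
python3 - <<'E'
from h import *
o=env.get_obs();print(o['tool_pos'],o['tool_rot'],o['qpos'])
go([.531,-.221,.14],13)
go([.531,-.221,.0795],13)
E
```

```text
[ 0.62730709 -0.19885744  0.23887546] [-1.79989526e+02  1.58425194e-02  1.29214324e+01] [ -5.04446999  20.26375929  26.62597005  82.35665508  -9.08212334
  79.52757888 -55.26809568]
dpos [-0.494, 0.0003, 0.4945] rot [-0.0001, 0.0002, -0.0009]
dpos [-0.4939, 0.0004, 0.797] rot [-0.0001, 0.0002, -0.0009]
```

Call:
{"method": "step_arm", "body": {"delta_pos": [[-0.3,0,0],[-0.49,0,0],[-0.49,0,0.3],[-0.49,0,0.5],[-0.49,0,0.7],[-0.49,0,0.79],[-0.49,0,0.797],[-0.49,0,0.797],[-0.49,0,0.797],[-0.49,0,0.797],[-0.49,0,0.797],[-0.49,0,0.797]], "rot": [[0,0,0],[0,0,0],[0,0,0],[0,0,0],[0,0,0],[0,0,0],[0,0,0],[0,0,0],[0,0,0],[0,0,0],[0,0,0],[0,0,0]], "gripper": [-0.36,-0.36,-0.36,-0.36,-0.36,-0.36,-0.36,-0.36,-1,-1,-1,-1], "squeeze": 30}}

```text
time_s: 41.88
tool_pos: [0.5322, -0.2206, 0.0804]
tool_rot: [180.0, -0.1, 12.8]
force: [-0.6, 0.5, 3.6]
grip_width: 0.0118
grasp_force: 30.0
```

Call:
{"method": "step_arm", "body": {"delta_pos": [[0,0,-0.1],[0,0,-0.3],[0,0,-0.6],[0,0,-0.75],[0,0,-0.75],[0,0,-0.75]], "rot": [[0,0,0],[0,0,0],[0,0,0],[0,0,0],[0,0,0],[0,0,0]], "gripper": [-1,-1,-1,-1,-1,-1]}}

```text
time_s: 42.62
tool_pos: [0.5308, -0.2202, 0.2278]
tool_rot: [-179.9, 0.1, 12.7]
force: [-1.0, 0.3, -1.2]
grip_width: 0.0116
grasp_force: 30.0
```

Call:
{"method": "step_arm", "body": {"delta_pos": [[0.04,-0.3,0],[0.04,-0.6,0],[0.04,-0.9,0],[0.04,-0.95,0],[0.04,-0.95,0]], "rot": [[0,0,0],[0,0,0],[0,0,0],[0,0,0],[0,0,0]], "gripper": [-1,-1,-1,-1,-1]}}

```text
time_s: 43.25
tool_pos: [0.4968, -0.0332, 0.2281]
tool_rot: [180.0, 0.2, 12.8]
force: [0.5, -0.5, -2.3]
grip_width: 0.0123
grasp_force: 30.0
```

```bash
python3 - <<'E'
from h import *
o=env.get_obs();print(o['tool_pos'],o['grip_width'],o['grasp_force'])
trayrect()
E
```

```text
[ 0.49675838 -0.03315069  0.22813435] 0.012260493042328636 29.995546638965607
tray 492.6131591796875 217.49534606933594 198.23548889160156 90.43179321289062 -12.860588073730469
```

Call:
{"method": "step_arm", "body": {"delta_pos": [[0.04,-0.3,0],[0.04,-0.6,0],[0.04,-0.9,0],[0.04,-0.95,0],[0.04,-0.95,0],[0.04,-0.95,0],[0.04,-0.95,0],[0.04,-0.95,0],[0.04,-0.95,0]], "rot": [[0,0,-0.1],[0,0,-0.2],[0,0,-0.3],[0,0,-0.4],[0,0,-0.5],[0,0,-0.6],[0,0,-0.7],[0,0,-0.754],[0,0,-0.754]], "gripper": [-1,-1,-1,-1,-1,-1,-1,-1,-1]}}

```text
time_s: 44.42
tool_pos: [0.4643, 0.1516, 0.2291]
tool_rot: [-180.0, 0.1, 77.3]
force: [-0.3, -0.4, -1.1]
grip_width: 0.012
grasp_force: 30.0
```

```bash
python3 - <<'E'
from h import *
o=env.get_obs();print(o['tool_pos'],o['tool_rot'],o['grip_width'],o['grasp_force'])
go([.449,.228,.12],77.5)
go([.449,.228,.0685],77.5)
E
```

```text
[0.46431967 0.15158424 0.22914034] [-1.79968008e+02  5.49275286e-02  7.72872491e+01] 0.012026530138778656 29.99496281147003
dpos [0.3564, -0.1585, 0.5454] rot [-0.0004, 0.0006, -0.0025]
dpos [0.3566, -0.1584, 0.8029] rot [-0.0004, 0.0006, -0.0025]
```

Call:
{"method": "step_arm", "body": {"delta_pos": [[0.2,-0.1,0],[0.357,-0.158,0.1],[0.357,-0.158,0.35],[0.357,-0.158,0.5],[0.357,-0.158,0.6],[0.357,-0.158,0.7],[0.357,-0.158,0.76],[0.357,-0.158,0.8],[0.357,-0.158,0.803],[0.357,-0.158,0.803]], "rot": [[0,0,-0.002],[0,0,-0.002],[0,0,-0.002],[0,0,-0.002],[0,0,-0.002],[0,0,-0.002],[0,0,-0.002],[0,0,-0.002],[0,0,-0.002],[0,0,-0.002]], "gripper": [-1,-1,-1,-1,-1,-1,-1,-1,-1,-1]}}

```text
time_s: 45.68
tool_pos: [0.4486, 0.2304, 0.0698]
tool_rot: [180.0, -0.0, 77.7]
force: [-0.2, -0.2, -1.1]
grip_width: 0.0118
grasp_force: 30.0
```

Call:
{"method": "step_arm", "body": {"delta_pos": [[-0.008,0,0.006],[-0.008,0,0.012],[-0.008,0,0.016],[-0.008,0,0.016],[-0.008,0,0.016]], "rot": [[0,0,0],[0,0,0],[0,0,0],[0,0,0],[0,0,0]], "gripper": [-1,-1,-1,-1,-1]}}

```text
time_s: 46.3
tool_pos: [0.4482, 0.2286, 0.0673]
tool_rot: [180.0, -0.0, 77.7]
force: [-1.3, -2.5, 6.8]
grip_width: 0.0117
grasp_force: 30.0
```

On the floor, so I'll release, lift and look.

Call:
{"method": "step_arm", "body": {"delta_pos": [[0,0,0],[0,0,0],[0,0,0],[0,0,-0.2],[0,0,-0.5],[0,0,-0.8],[0,0,-0.8],[0,0,-0.8]], "rot": [[0,0,0],[0,0,0],[0,0,0],[0,0,0],[0,0,0],[0,0,0],[0,0,0],[0,0,0]], "gripper": [-0.45,-0.45,-0.45,-0.45,-0.45,-0.45,-0.45,-0.45]}}

```text
time_s: 47.3
tool_pos: [0.4475, 0.2284, 0.2255]
tool_rot: [-180.0, 0.0, 77.7]
force: [0.5, -0.2, 0.7]
grip_width: 0.0238
grasp_force: 0.0
```

```bash
python3 - <<'E'
from h import *
o=env.get_obs();print(o['tool_pos'],o['tool_rot'],o['grip_width'],o['grasp_force'])
c=viewer.read_camera('wrist'); crop(c,120,100,240,130,3.3,'w5.png')
E
```

```text
[0.44747567 0.22841458 0.22552922] [-1.79984405e+02  9.86824483e-03  7.77181560e+01] 0.023797473644385843 0.0
```

View pics/w5.png

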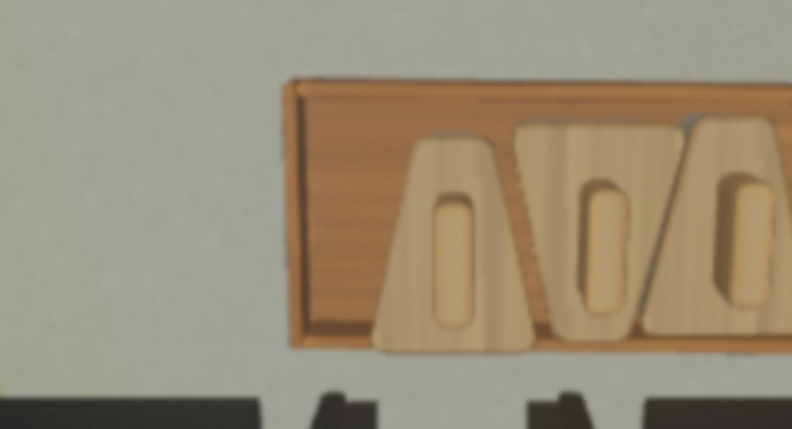

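All three are in one row, alternating, with ridges at (453,262), (604,250) and (752,243). The last one sits a few mm nearer the lower wall, so I'll check the numbers.

```bash
python3 - <<'E'
from h import *
c=viewer.read_camera('wrist')
f=lambda a,b,z: ray(c,120+a/3.3,100+b/3.3,z)[:2]
tl,bl=f(284,79,.028),f(291,348,.028); m=(tl+bl)/2; t=np.radians(-12.6); ex=np.array([np.cos(t),np.sin(t)]); ey=np.array([-ex[1],ex[0]])
print(np.linalg.norm(tl-bl))
for n,a,b,z in [('h3',453,262,.075),('h2',606,250,.075),('h1',752,243,.075),('wide3',453,351,.047),('tip3',453,136,.047),('wide1',720,333,.047),('tip2',592,340,.047),('wide2',600,124,.047)]:
    d=f(a,b,z)-m; print(n,(d@ex*1000-100).round(1),(d@ey*1000).round(1))
trayrect()
go([.627,-.199,.25],85-90)
E
```

```text
0.09001339598793305
h3 -45.4 -3.6
h2 -1.5 0.3
h1 40.3 2.6
wide3 -45.2 -39.5
tip3 -45.7 29.4
wide1 40.4 -32.9
tip2 -0.5 -35.5
wide2 -0.9 33.4
tray 497.9066162109375 199.09864807128906 179.76043701171875 56.53523635864258 -12.662200927734375
dpos [-1.8948, 1.3342, -0.1283] rot [-0.0002, 0.0024, 0.9624]
```

The last container's wide end is touching the wall. I'll regrip it and shift it 4 mm inwards and 1 mm closer.

Call:
{"method": "step_arm", "body": {"delta_pos": [[0,0,0.2],[0,0,0.5],[0,0,0.7],[0,0,0.785],[0,0,0.785],[0,0,0.785],[0,0,0.785],[0,0,0.785],[0,0,0.785],[0,0,0.77],[0.01,0.003,0.77],[0.02,0.006,0.77],[0.02,0.006,0.77],[0.02,0.006,0.785],[0.02,0.006,0.79],[0.02,0.006,0.79]], "rot": [[0,0,0],[0,0,0],[0,0,0],[0,0,0],[0,0,0],[0,0,0],[0,0,0],[0,0,0],[0,0,0],[0,0,0],[0,0,0],[0,0,0],[0,0,0],[0,0,0],[0,0,0],[0,0,0]], "gripper": [-0.45,-0.45,-0.45,-0.45,-0.45,-1,-1,-1,-1,-1,-1,-1,-1,-1,-1,-1], "squeeze": 30}}

```text
time_s: 49.45
tool_pos: [0.4503, 0.2325, 0.0703]
tool_rot: [180.0, -0.0, 77.7]
force: [-4.8, -2.3, 14.0]
grip_width: 0.0114
grasp_force: 30.0
```

Call:
{"method": "step_arm", "body": {"delta_pos": [[0,0,-0.02],[0,0,-0.03],[0,-0.008,-0.03],[0,-0.008,-0.03]], "rot": [[0,0,0],[0,0,0],[0,0,0],[0,0,0]], "gripper": [-1,-1,-1,-1]}}

```text
time_s: 49.95
tool_pos: [0.4478, 0.2325, 0.0735]
tool_rot: [-180.0, 0.0, 77.7]
force: [0.3, 0.5, -1.7]
grip_width: 0.0121
grasp_force: 30.0
```

Call:
{"method": "step_arm", "body": {"delta_pos": [[0,0,0.01],[0,0,0.02],[0,0,0.03],[0,0,0.03],[0,0,0.03]], "rot": [[0,0,0],[0,0,0],[0,0,0],[0,0,0],[0,0,0]], "gripper": [-1,-1,-1,-1,-1]}}

```text
time_s: 50.58
tool_pos: [0.4487, 0.2327, 0.0702]
tool_rot: [180.0, -0.0, 77.7]
force: [-5.1, -3.4, 15.4]
grip_width: 0.0118
grasp_force: 30.1
```

Call:
{"method": "step_arm", "body": {"delta_pos": [[0,0,-0.008],[0,0,-0.008],[0,0,-0.008],[0,0,-0.008],[0,0,-0.2],[0,0,-0.5],[0,0,-0.78],[0,0,-0.78],[0,0,-0.78]], "rot": [[0,0,0],[0,0,0],[0,0,0],[0,0,0],[0,0,0],[0,0,0],[0,0,0],[0,0,0],[0,0,0]], "gripper": [-1,-0.45,-0.45,-0.45,-0.45,-0.45,-0.45,-0.45,-0.45]}}

```text
time_s: 51.7
tool_pos: [0.448, 0.2324, 0.2235]
tool_rot: [-180.0, 0.0, 77.7]
force: [-0.1, 0.9, -1.1]
grip_width: 0.0237
grasp_force: 0.0
```

Call:
{"method": "step_arm", "body": {"delta_pos": [[-0.1,0.15,0],[-0.1,0.2,0],[-0.1,0.2,0],[-0.1,0.2,0]], "rot": [[0,0,0],[0,0,0],[0,0,0],[0,0,0]], "gripper": [-0.45,-0.45,-0.45,-0.45]}}

```text
time_s: 52.2
tool_pos: [0.482, 0.2054, 0.2231]
tool_rot: [-179.9, 0.0, 77.8]
force: [0.1, -0.8, -0.2]
grip_width: 0.0238
grasp_force: 0.0
```

```bash
python3 - <<'E'
from h import *
o=env.get_obs();print(o['tool_pos'],o['tool_rot'],o['grip_width'])
c=viewer.read_camera('wrist'); s=viewer.read_camera('scene')
a=cv2.resize(c['img'][90:220,120:360],(792,360),interpolation=cv2.INTER_CUBIC)
b=cv2.resize(s['img'][160:216,170:260],(386,240),interpolation=cv2.INTER_CUBIC)
t=viewer.read_camera('top'); d=cv2.resize(t['img'][150:245,150:230],(202,240),interpolation=cv2.INTER_CUBIC)
r=np.zeros((240,792,3),np.uint8); r[:,:386]=b; r[:,400:602]=d
cv2.imwrite('pics/w6.png',np.vstack([a,r])[:,:,::-1])
E
```

```text
[0.48200238 0.20540986 0.2231242 ] [-1.79904800e+02  3.42675838e-02  7.78006781e+01] 0.02379339093464057
```

View pics/w6.png

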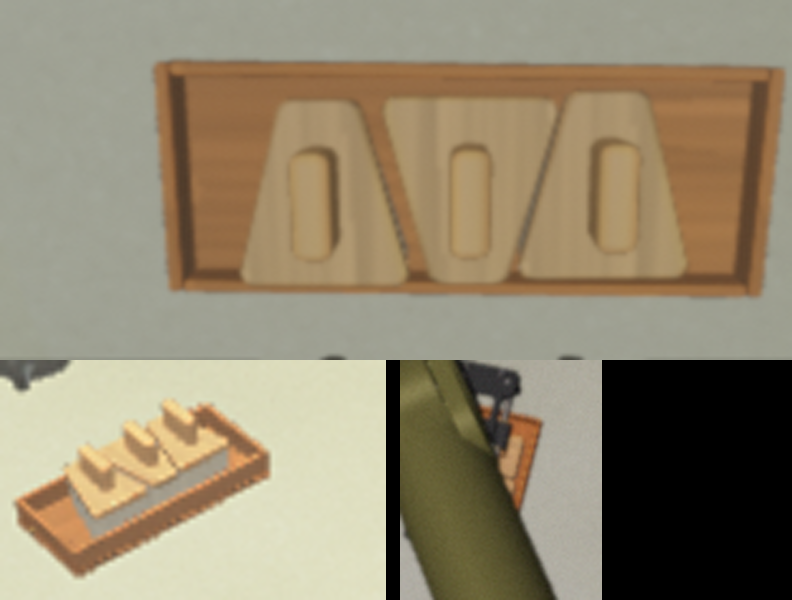

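The wrist and scene views show all three containers flat and clear of the walls, alternating, with ridges at (312,205), (469,203) and (617,197). Next is the two-place turn back to the shutter.

Call:
{"method": "step_arm", "body": {"delta_pos": [[-0.3,0.187,-0.07],[-0.6,0.374,-0.07],[-0.9,0.56,-0.07],[-0.911,0.569,-0.07]], "rot": [[0,0,0],[0,0,0],[0,0,0],[0,0,0]], "gripper": [0.3,0.3,0.3,0.3]}}

```text
time_s: 52.85
tool_pos: [0.5559, -0.002, 0.2384]
tool_rot: [179.9, 0.1, 77.4]
force: [0.3, 0.6, -0.6]
grip_width: 0.0537
grasp_force: 0.0
```

Call:
{"method": "step_arm", "body": {"delta_pos": [[-0.3,0.187,-0.07],[-0.6,0.374,-0.07],[-0.9,0.56,-0.07],[-0.911,0.569,-0.07],[-0.911,0.569,-0.07],[-0.911,0.569,-0.07],[-0.911,0.569,-0.07],[-0.911,0.569,-0.07],[-0.911,0.569,-0.07]], "rot": [[0,0,0.1],[0,0,0.2],[0,0,0.3],[0,0,0.4],[0,0,0.5],[0,0,0.6],[0,0,0.7],[0,0,0.8],[0,0,0.8]], "gripper": [0.3,0.3,0.3,0.3,0.3,0.3,0.3,0.3,0.3]}}

```text
time_s: 53.98
tool_pos: [0.628, -0.1993, 0.2519]
tool_rot: [-180.0, 0.0, 9.1]
force: [-0.5, 1.0, 0.1]
grip_width: 0.0563
grasp_force: 0.0
```

Call:
{"method": "step_arm", "body": {"delta_pos": [[0,0,0],[0,0,0],[0,0,0],[0,0,0],[0,0,0],[0,0,0],[0,0,0],[0,0,0]], "rot": [[0,0,0.1],[0,0,0.2],[0,0,0.3],[0,0,0.4],[0,0,0.5],[0,0,0.582],[0,0,0.582],[0,0,0.582]], "gripper": [0.3,0.3,0.3,0.3,0.3,0.3,0.3,0.3]}}

```text
time_s: 54.98
tool_pos: [0.6279, -0.1997, 0.2519]
tool_rot: [-180.0, 0.0, -40.9]
force: [0.0, 1.5, 0.0]
grip_width: 0.0567
grasp_force: 0.0
```

```bash
python3 - <<'E'
from h import *
o=env.get_obs();print(o['tool_pos'],o['tool_rot'],o['qpos'])
go([.6275,-.199,.118],-41)
trayrect()
E
```

```text
[ 0.62794437 -0.19973552  0.25193324] [-1.79986697e+02  6.77538758e-03 -4.08509020e+01] [ -16.22267776   22.66427584   42.61597055   81.54735841  -15.30331881
   81.67481685 -104.47232983]
dpos [-0.004, -0.0012, 0.6697] rot [-0.0002, 0.0001, 0.0017]
tray 491.0230407714844 215.54342651367188 198.12069702148438 90.20865631103516 -12.677330017089844
```

Call:
{"method": "step_arm", "body": {"delta_pos": [[-0.004,0,0.25],[-0.004,0,0.5],[-0.004,0,0.67],[-0.004,0,0.67],[-0.004,0,0.67],[-0.004,0,0.67],[-0.004,0,0.67],[-0.004,0,0.67],[-0.004,0,0.67]], "rot": [[0,0,0],[0,0,0],[0,0,0],[0,0,0],[0,0,0],[0,0,0],[0,0,0],[0,0,0],[0,0,0]], "gripper": [0.4,0.4,0.4,0.4,-1,-1,-1,-1,-1], "squeeze": 30}}

```text
time_s: 56.15
tool_pos: [0.6276, -0.2, 0.1191]
tool_rot: [-180.0, -0.1, -41.1]
force: [-0.9, -0.7, 5.9]
grip_width: 0.0339
grasp_force: 29.9
```

Call:
{"method": "step_arm", "body": {"delta_pos": [[0,0,0],[0,0,0],[0,0,0],[0,0,0],[0,0,0],[0,0,0],[0,0,0],[0,0,0],[0,0,0],[0,0,0],[0,0,0]], "rot": [[0,0,-0.1],[0,0,-0.2],[0,0,-0.3],[0,0,-0.4],[0,0,-0.5],[0,0,-0.6],[0,0,-0.7],[0,0,-0.8],[0,0,-0.838],[0,0,-0.838],[0,0,-0.838]], "gripper": [-1,-1,-1,-1,-1,-1,-1,-1,-1,-1,-1]}}

```text
time_s: 57.52
tool_pos: [0.6278, -0.1984, 0.1191]
tool_rot: [-179.9, -0.1, 31.0]
force: [-2.6, 2.6, 5.9]
grip_width: 0.034
grasp_force: 29.9
```

Call:
{"method": "step_arm", "body": {"delta_pos": [[0,0,0],[0,0,0],[0,0,0],[0,0,0],[0,0,0],[0,0,0],[0,0,0],[0,0,0],[0,0,0],[0,0,0],[0,0,0]], "rot": [[0,0,-0.1],[0,0,-0.2],[0,0,-0.3],[0,0,-0.4],[0,0,-0.5],[0,0,-0.6],[0,0,-0.7],[0,0,-0.8],[0,0,-0.838],[0,0,-0.838],[0,0,-0.838]], "gripper": [-1,-1,-1,-1,-1,-1,-1,-1,-1,-1,-1]}}

```text
time_s: 58.9
tool_pos: [0.6264, -0.1978, 0.1191]
tool_rot: [-179.9, -0.2, 103.0]
force: [-6.2, 3.3, 8.6]
grip_width: 0.0336
grasp_force: 30.0
```

Call:
{"method": "step_arm", "body": {"delta_pos": [[0,0,0],[0,0,0],[0,0,0],[0,0,-0.3],[0,0,-0.6],[0,0,-0.8],[0,0,-0.8],[0,0,-0.8]], "rot": [[0,0,0],[0,0,0],[0,0,0],[0,0,0],[0,0,0],[0,0,0],[0,0,0],[0,0,0]], "gripper": [0.4,0.4,0.4,0.4,0.4,0.4,0.4,0.4]}}

```text
time_s: 59.9
tool_pos: [0.627, -0.1994, 0.2769]
tool_rot: [-179.9, -0.0, 103.0]
force: [-0.0, 0.5, -0.2]
grip_width: 0.061
grasp_force: 0.0
```

Call:
{"method": "step_arm", "body": {"delta_pos": [[0.3,0,0],[0.6,0,0],[0.95,0,0],[0.95,0,0],[0.95,0,0]], "rot": [[0,0,0],[0,0,0],[0,0,0],[0,0,0],[0,0,0]], "gripper": [0.4,0.4,0.4,0.4,0.4]}}

```text
time_s: 60.52
tool_pos: [0.584, -0.0141, 0.2765]
tool_rot: [-179.9, 0.0, 103.1]
force: [1.2, -1.0, 0.3]
grip_width: 0.061
grasp_force: 0.0
```

```bash
python3 - <<'E'
from h import *
_,_,_,t=trayrect()
a=cv2.resize(cv2.imread('pics/top0.png'),(512,384),interpolation=cv2.INTER_AREA)[:,:,::-1].astype(int); b=t['img'].astype(int)
d=np.abs(a-b).mean(2)
print('shutter',d[165:207,300:355].mean(),'knob',d[143:162,312:330].mean(),'lemon',d[205:232,255:280].mean(),'jar',d[225:255,378:410].mean(),'mug',d[150:195,95:132].mean(),'garlic',d[235:262,105:130].mean(),'blank',d[230:250,290:340].mean())
S=viewer.read_camera('scene')['img'].astype(int); s0=cv2.resize(cv2.imread('pics/scene0.png'),(512,384),interpolation=cv2.INTER_AREA)[:,:,::-1].astype(int)
e=np.abs(S-s0).mean(2); print('scene shutter',e[205:250,280:340].mean(),'blank',e[240:270,200:270].mean(),'lemon',e[215:235,238:265].mean(),'mug',e[130:168,162:190].mean(),'jar',e[268:308,328:352].mean())
# slices of each wooden lid/handle colours: tray roi brightness of containers
o=env.get_obs(); print(o['tool_pos'],o['time_s'])
E
```

```text
tray 490.97796630859375 215.46163940429688 198.10589599609375 90.1963119506836 -12.793632507324219
shutter 10.927705627705627 knob 10.654970760233919 lemon 67.99802469135803 jar 9.473958333333334 mug 9.01021021021021 garlic 11.251358024691356 blank 12.295
scene shutter 11.013950617283951 blank 11.232063492063494 lemon 10.35925925925926 mug 7.291353383458647 jar 9.766666666666667
[ 0.58444877 -0.01655653  0.27696573] 60.625
```

```bash
python3 -c "
from cell import env
print(env.sign_off())"
```

```text
the job is handed in; nothing more can be done
None
```

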